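# Tool inserts at the laser welder

## Task

Put the four hand tools back into the foam inserts: the pliers, the mini caliper, the ring clamp and the eye loupe each go into the recess cut to their own outline, pointing the way the outline does and lying flat on the recess floor. Set each one down gently, without dropping it, and leave the jar and the dish where they stand.

Things in the scene. Friction and masses are not known exactly. Their poses are not given: they have to be found in the camera images.
- pliers: Flat-nose pliers lying flat, steel, blue handle sleeves, 131 mm long, about 90 g. Origin: underside, middle of the joint. +x points along the jaws (tips at x = 41 mm); the handles fan out to -x (ends at x = -90 mm, 50 mm wide over both, 9 mm thick). The joint is a flat-sided block 18 mm long, 18 mm wide (y), 11 mm high: grip it across y.
- caliper: Mini digital caliper lying flat, display up, about 100 g. Origin: underside, middle of the black housing, 52 mm long (x), 30 wide (y), 13 high: grip it across y. Thin beam along x from -92 to 42 mm. Jaws at the +x end (x = 26 to 43 mm): long pair to y = -35 mm, short pair to y = 22 mm, 4 mm thick.
- ring_clamp: Wooden ring clamp lying flat: a pale bar 130 mm long (x), 20 mm high, 30 mm wide at the ends and 23 mm at the 44 mm long waist, with a brass band (25 mm wide) round its middle. Origin: underside, below the band: grip here, across y. Either way round will do in its recess. About 60 g.
- loupe: Black watchmaker's eye loupe standing on its wide eye cup: round, 38 mm across at the foot, narrowing within 12 mm of height to a straight barrel 28 mm across, 33 mm high in all. Origin: centre of the underside. Grip the barrel, fingertips 13 mm or more above the underside. About 25 g.
- foam_pliers: Fixed grey foam slab, 159 x 82 x 12 mm, with a recess 6 mm deep, off-white floor, in the pliers' outline with about 8 mm to spare all round. Origin: underside, below where the pliers' origin belongs; recess floor 6 mm and slab top 12 mm above it. +x: towards the jaw slot; the handle slots fan out to -x round a tongue. At x = -24 to 24 mm it widens to y = +-34 mm for the fingers.
- foam_caliper: Fixed grey foam slab, 165 x 90 x 12 mm, with a recess 6 mm deep, off-white floor, in the caliper's outline with about 8 mm to spare all round. Origin: underside, below where the caliper's origin belongs; recess floor 6 mm and slab top 12 mm above it. +x: towards the jaw end, long jaws to -y; beam slot to -x. At x = -24 to 16 mm it widens to y = +-34 mm for the fingers.
- foam_clamp: Fixed grey foam slab, 160 x 82 x 12 mm, with a straight recess 146 x 46 mm, 6 mm deep, off-white floor, for the ring clamp. Origin: underside, below where the clamp's origin belongs; recess floor 6 mm and slab top 12 mm above it. x runs along the recess. At x = -24 to 24 mm it widens to y = +-34 mm for the fingers.
- foam_loupe: Fixed grey foam slab, 82 x 82 x 12 mm, with a round recess 54 mm across, 6 mm deep, off-white floor, for the eye loupe. Origin: underside, below where the loupe's origin belongs; recess floor 6 mm and slab top 12 mm above it. 
- jar: Amber glass jar with a white cap, 44 mm across and 55 mm high, standing loose on the bench; not to be disturbed. Origin: centre of the underside.
- dish: Round steel parts dish, 80 mm across the rim and 28 mm high, standing loose on the bench; not to be disturbed. Origin: centre of the underside.
Mind the look-alikes: they are no part of the job. What is shaped like the foam_pliers but green or purple is not meant. Leave any turquoise look-alike of the foam_caliper alone.

How it is judged (in metres and radians):
At the end, for the whole second after the job is handed in: Each tool lies in its own recess: its origin within 13 mm of the insert's origin in plan and 5 to 8 mm above it (it belongs at 6 mm), level within 0.05 rad, and (all but the round loupe) its x axis in line with the insert's within 0.25 rad. All four are let go and at rest (horizontal distance between pliers and foam_pliers below 0.013 m and z of pliers in the frame of foam_pliers between 0.005 and 0.008 m and angle between each of pliers, caliper, ring_clamp, loupe's own z axis and vertical below 0.05 rad and angle between the x axis of pliers and the x axis of foam_pliers, either way round below 0.25 rad and linear speed of each of pliers, caliper, ring_clamp, loupe below 0.02 m/s and angular speed of each of pliers, caliper, ring_clamp, loupe below 0.2 rad/s and horizontal distance between caliper and foam_caliper below 0.013 m and z of caliper in the frame of foam_caliper between 0.005 and 0.008 m and angle between the x axis of caliper and the x axis of foam_caliper, either way round below 0.25 rad and horizontal distance between ring_clamp and foam_clamp below 0.013 m and z of ring_clamp in the frame of foam_clamp between 0.005 and 0.008 m and angle between the x axis of ring_clamp and the x axis of foam_clamp, either way round below 0.25 rad and horizontal distance between loupe and foam_loupe below 0.013 m and z of loupe in the frame of foam_loupe between 0.005 and 0.008 m); the robot touches nothing.
It fails at once if a tool is dropped from more than about 25 mm ((contact force between pliers and the fingers below 0.05 N and linear speed of pliers above 0.7 m/s) or (contact force between caliper and the fingers below 0.05 N and linear speed of caliper above 0.7 m/s) or (contact force between ring_clamp and the fingers below 0.05 N and linear speed of ring_clamp above 0.7 m/s) or (contact force between loupe and the fingers below 0.05 N and linear speed of loupe above 0.7 m/s)).
It fails at once if the jar is pushed more than 20 mm or tipped (distance of jar from where it was at the start of the episode above 0.02 m or angle between jar's own z axis and vertical above 0.3 rad).
It fails at once if the dish is pushed more than 20 mm or tipped (distance of dish from where it was at the start of the episode above 0.02 m or angle between dish's own z axis and vertical above 0.3 rad).
It also fails if it takes over 112 s, if anything falls off the work surface, if the arm or the gripper's body presses on something with over 40 N, if the wrist force passes 120 N, or if a joint passes its speed limit or range.

## Robot

A 6-joint arm with a two-finger parallel gripper is mounted at the origin on the work surface. World frame = base frame: x ahead of the robot, y to its left, z up, the work surface at z = 0. Lengths are in mm, angles in rad, forces in N, time in s.
With the tool pointing down it reaches from about 350 to 875 mm from the base axis. Payload 4.2 kg.
Tool frame: the origin (TCP) lies at the very end of the fingers, on their centre line; the grasp point (between the pads) lies arm.grip_depth behind it (arm.grip_depth is the distance from the TCP to the grasp point, in mm); x points along the fingers, y is the direction in which the jaws open and shut, and the axes are right-handed (so a half turn about x gives the same grasp; the last joint's range is limited). The gripper opens to 85 mm and grips with 20 to 120 N. Pads are 22 mm wide; open, the fingers measure 114 mm over their backs; the gripper's body (76 mm by 85 mm) begins 54 mm behind the grasp point. The pads swing forward as they close: fully open they stand 13 mm farther back than shut.
Start: joints at [1.446, 0.385, 0.008, 0, -1.194, -0.259], TCP at [233.996, 579.521, 231.312] pointing down, gripper open.
Joint ranges: [-3.14, 3.14], [-1.21, 2.06], [-1.07, 1.41], [-3.16, 2.05], [-2.99, -0.16], [-3.1, 3.1]. Speed limits (rad/s): [2.79, 2.79, 3.14, 3.14, 3.14, 3.14].

## Interface

Orientations are given as a unit quaternion [x, y, z, w].
In Python, from bench import arm, get_image, models gives the robot as it stands.
- The arm moves only by the tool arm_command, never from a script. Its argument "rows" is a list of rows, each an object of numbers: "dx", "dy", "dz": the shift along the tool's x, y, z in m; "wx", "wy", "wz": the turn, a rotation vector about the tool's x, y, z in degrees; "gripper": the closure, from -1 (fully open) to 1 (shut). A call has exactly 8 rows; each row is the pose to reach, as a shift and turn from the pose measured when the call began, along the tool's axes at that moment; what a row does not reach only later rows make up. A row lasts 1/10 s, in which the tool goes at most 50 mm and 8.59 degrees, less where a joint would pass 70% of its speed; a pose out of reach is approached as far as the arm can. A call with a gripper value outside its range is refused whole. The fingers move at their own pace and stop on an object; the grip force is fixed at half the most. Time passes only in rows, so rows that repeat a pose let the fingers close, or fill a call up. It gives the time, the measured TCP pose, the force and the opening at its end, in the units of the state.
- arm.read_state(): the state, without advancing time (a new reading comes with each control period).
- get_image(name): name is "scene" or "top"; returns a dict with "img" (384x512x3 uint8, red, green, blue), "K" (3x3 intrinsics, pixels), "rvec" (rotation vector, rad) and "tvec" (3), from world to camera coordinates, as OpenCV has them. Camera axes: x right, y down, z forward; pixel columns grow to the right and rows downward; lengths in mm; the calibration is good to about 2 mm. A picture is of the moment at which its call begins. There is no depth.
- arm.job_done(): hands the job in, once; it reports no verdict.
Trained networks look in the newest picture that a camera, given by its name, has taken for a name from the list of things; names that differ only in an ending like _2 or _b are one class to them, and where a whole thing is asked for, a point or a joint stands for the part that bears it (a point fixed in the world has none). Each returns a list of dicts, best first, with "conf" (0 to 1); they miss things now and then, are a little off and sometimes report something else, mostly with a low value. They report only what shows in the picture. A call takes as long as a camera call. They do not tell look-alikes from the thing itself.
- models.cut_out(camera, query): "mask" (384x512 bool, what is visible of it) and "extent" ([left, top, right, bottom] in pixels, round what is visible of it).
The state is a dict: "clock": time; "joints": joint angles; "joint_vel": joint speeds; "joint_efforts": joint torques, N m; "position": TCP position; "ee_rot": TCP orientation; "contact_force": force on the tool from outside, world axes, zero at the start; "wrist_torque": the same for the moment, N m; "gripper_width": finger opening in mm.
Only numpy, scipy, OpenCV 4.12 (cv2) and the standard library are available. Lean on these libraries where they do the work, as an engineer would, in place of code of your own. Each camera call takes 0.05 s, during which the arm holds its last target.

## Working session

There is one attempt and no reset: what is moved stays moved. The work goes in short steps, Python scripts to look and compute and a tool call to move; the robot and the scene stay as the last step left them, time stands still between calls to the robot, and variables do not carry over. Pictures are saved under pics/ and viewed, and the job is handed in when it is done.

Besides the shell and the picture viewer there is one more tool, called as name([rows], argument=value, ...), one row to a line, values as JSON. arm_command: Moves the arm, as the interface text tells. Its arguments: {"type":"object","properties":{"rows":{"type":"array"}},"required":["rows"]}

```bash
ls; mkdir -p pics; python3 - <<'E'
from bench import arm,get_image,models
import cv2
s=arm.read_state();print(s, arm.grip_depth)
for n in("scene","top"):
    d=get_image(n);cv2.imwrite(f"pics/{n}0.png",cv2.resize(d["img"][:,:,::-1],(800,600),interpolation=cv2.INTER_CUBIC));print(n,d["K"],d["rvec"],d["tvec"])
E
```

```text
pics
{'clock': 0.0, 'joints': array([ 1.44560050e+00,  3.85546124e-01,  6.61850097e-03, -5.35704601e-04,
       -1.19398328e+00, -2.58580936e-01]), 'joint_vel': array([ 1.61001673e-03, -2.21005473e-05,  1.02184510e-03,  9.91089809e-04,
        9.57419242e-04, -6.55434190e-04]), 'joint_efforts': array([ 1.10946810e-03, -3.92283905e+01,  1.88398468e+01,  4.18609142e+00,
       -4.64784389e-03, -8.67514807e-07]), 'position': array([233.78011522, 578.9961522 , 230.21956127]), 'ee_rot': array([-0.69398887,  0.13568062,  0.69424052,  0.13416525]), 'contact_force': array([ 0.19381726, -1.10673746, -0.12184582]), 'wrist_torque': array([-0.01454875,  0.03587396,  0.01136618]), 'gripper_width': 85.42662783376232} 18.700000000000003
scene [[491.9919022    0.         255.64981956]
 [  0.         491.9919022  192.52102597]
 [  0.           0.           1.        ]] [ 2.38624541  0.8004002  -0.25646372] [-466.8751173  -278.27720478 1880.08201455]
top [[375.37199362   0.         253.29537385]
 [  0.         375.37199362 184.90901143]
 [  0.           0.           1.        ]] [ 2.21198492 -2.14521801  0.10940458] [ -32.25759577  575.78633049 1579.6059408 ]
```

View pics/scene0.png

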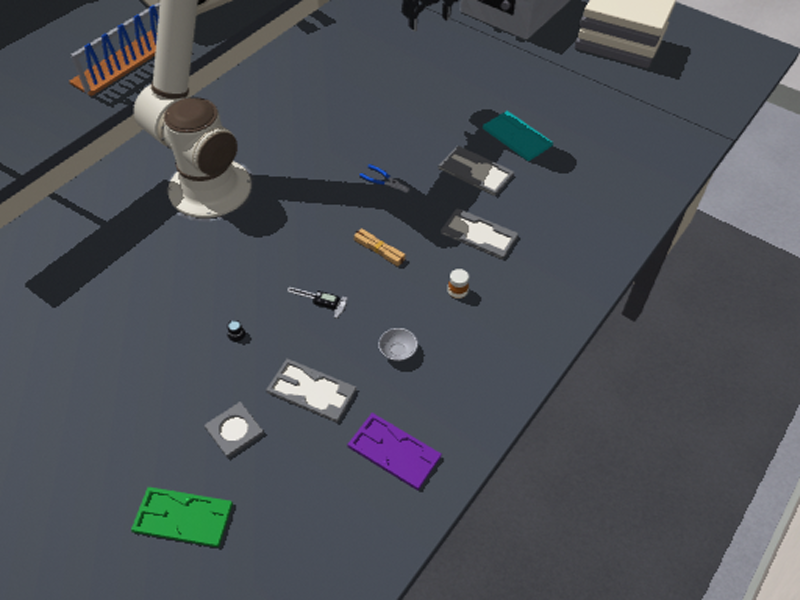

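View pics/top0.png

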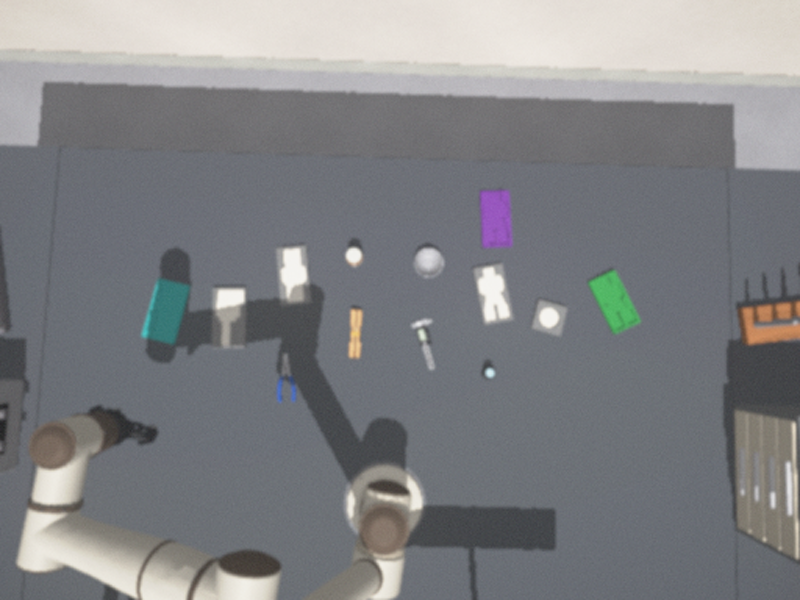

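```bash
cat > h.py <<'E'
import numpy as np,cv2
from bench import arm,get_image,models
def cam(d): return cv2.Rodrigues(np.array(d["rvec"],float))[0],np.array(d["tvec"],float).ravel(),np.array(d["K"])
def proj(d,P):
    return cv2.projectPoints(np.array(P,float).reshape(-1,3),np.array(d["rvec"],float),np.array(d["tvec"],float),d["K"],None)[0].reshape(-1,2)
def unproj(d,uv,z):
    R,t,K=cam(d);uv=np.atleast_2d(uv).astype(float)
    r=(np.linalg.inv(K)@np.c_[uv,np.ones(len(uv))].T); r=(R.T@r).T; c=-R.T@t
    return c+r*((z-c[2])/r[:,2])[:,None]
def crop(d,box,s,fn):
    l,t,r,b=box
    im=cv2.resize(d["img"][t:b,l:r,::-1],None,fx=s,fy=s,interpolation=cv2.INTER_CUBIC);cv2.imwrite(fn,im);return im
E
python3 - <<'E'
from h import *
d=get_image("scene");np.save("scene0.npy",d,allow_pickle=True)
t=get_image("top");np.save("top0.npy",t,allow_pickle=True)
crop(d,(130,80,335,300),2.7,"pics/sc1.png")
crop(t,(80,140,380,265),2.6,"pics/tc1.png")
E
```

```text
(no output)
```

View pics/sc1.png

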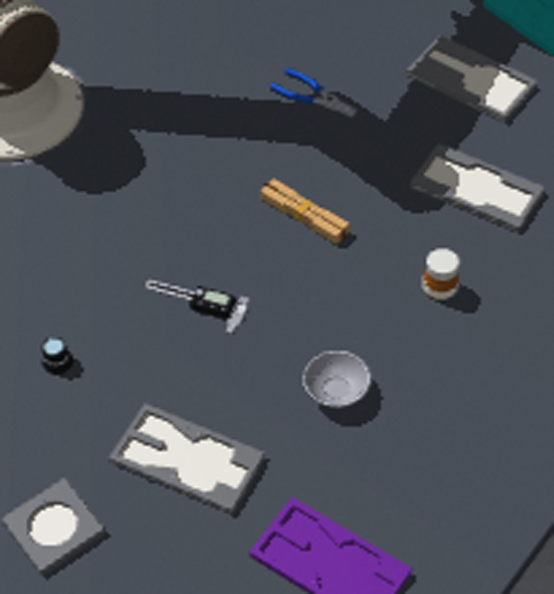

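View pics/tc1.png

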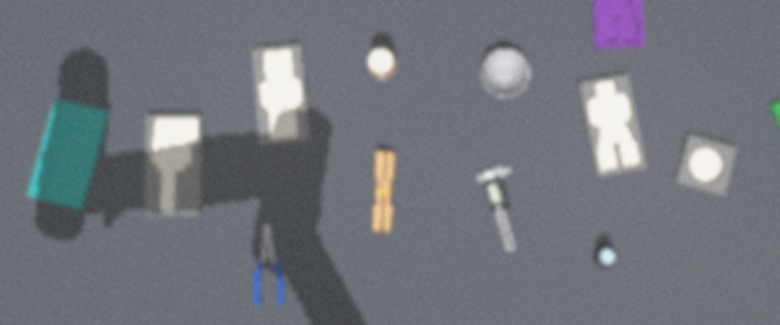

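```bash
cat > seg.py <<'E'
from h import *
import sys
out={}
for c in("scene","top"):
    d=get_image(c);out[c]=dict(d)
    for q in["pliers","caliper","ring_clamp","loupe","foam_pliers","foam_caliper","foam_clamp","foam_loupe","jar","dish"]:
        r=models.cut_out(c,q)
        out[c,q]=r
        print(c,q,[(round(float(x["conf"]),2),[int(v) for v in x["extent"]],int(x["mask"].sum()),d["img"][x["mask"]].mean(0).astype(int).tolist()) for x in r])
np.save("seg.npy",out,allow_pickle=True)
E
python3 seg.py; python3 -c "
from h import *;print(arm.read_state()['clock'])"
```

```text
scene pliers [(0.43, [247, 109, 260, 121], 50, [74, 75, 79])]
scene caliper [(0.6, [183, 185, 222, 201], 246, [97, 100, 102]), (0.55, [226, 148, 258, 169], 277, [162, 126, 79]), (0.34, [134, 258, 168, 290], 753, [142, 142, 143])]
scene ring_clamp [(0.69, [229, 149, 257, 169], 301, [158, 123, 78]), (0.68, [280, 93, 330, 124], 795, [102, 102, 101])]
scene loupe [(0.49, [148, 207, 155, 217], 111, [61, 70, 75])]
scene foam_pliers [(0.9, [221, 267, 282, 316], 1445, [106, 43, 149]), (0.78, [86, 314, 149, 351], 1728, [37, 142, 62]), (0.61, [170, 228, 227, 269], 1334, [159, 159, 157])]
scene foam_caliper [(0.97, [282, 92, 329, 125], 799, [102, 101, 100]), (0.93, [307, 72, 353, 104], 735, [11, 80, 81])]
scene foam_clamp [(0.91, [280, 135, 333, 165], 879, [134, 134, 132])]
scene foam_loupe []
scene jar [(0.48, [285, 173, 300, 192], 212, [148, 138, 127])]
scene dish [(0.97, [242, 211, 267, 232], 405, [134, 136, 143])]
top pliers []
top caliper [(0.59, [265, 205, 275, 235], 173, [159, 161, 161])]
top ring_clamp [(0.58, [223, 200, 230, 226], 201, [215, 180, 134])]
top loupe [(0.44, [308, 235, 314, 239], 53, [143, 159, 164])]
top foam_pliers [(0.97, [303, 170, 326, 205], 621, [219, 217, 213]), (0.86, [305, 122, 327, 157], 696, [146, 87, 182]), (0.63, [377, 173, 411, 209], 690, [81, 174, 99])]
top foam_caliper [(0.77, [134, 185, 157, 221], 800, [156, 154, 150]), (0.69, [88, 174, 121, 221], 863, [57, 121, 120])]
top foam_clamp [(0.78, [176, 155, 198, 194], 706, [193, 191, 187])]
top foam_loupe [(0.93, [339, 190, 363, 218], 396, [180, 179, 178])]
top jar [(0.63, [220, 160, 229, 168], 82, [227, 223, 217])]
top dish [(0.67, [267, 160, 282, 175], 224, [185, 184, 188])]
1.3
```

```bash
cat > fit.py <<'E'
from h import *
from scipy.optimize import minimize
def rect(x0,x1,y0,y1): return np.array([[x0,y0],[x1,y0],[x1,y1],[x0,y1]],float)
def circ(r,n=32):
    a=np.linspace(0,2*np.pi,n,endpoint=False);return np.c_[r*np.cos(a),r*np.sin(a)]
# model: list of regions (painted in order); region = ("solid",[(polyBottom,z0,polyTop,z1)...]) or ("hole",[polys])
def pr(p,z0,z1,q=None): return (p,z0,p if q is None else q,z1)
def slab(x0,x1,y0,y1,hole): return [("solid",[pr(rect(x0,x1,y0,y1),0,12)]),("hole",hole)]
M={}
M["foam_clamp"]=slab(-80,80,-41,41,[rect(-73,73,-23,23),rect(-24,24,-34,34)])
M["foam_loupe"]=slab(-41,41,-41,41,[circ(27)])
M["foam_pliers"]=slab(-104,55,-41,41,[rect(-20,49,-17,17),rect(-24,24,-34,34),np.array([[-24,-25],[-24,25],[-98,33],[-98,14],[-40,2],[-40,-2],[-98,-14],[-98,-33]],float)])
M["foam_caliper"]=slab(-107,58,-49.5,40.5,[rect(-34,34,-23,23),rect(-100,0,-12,12),rect(18,51,-43,30),rect(-24,16,-34,34)])
M["loupe"]=[("solid",[(circ(19),0,circ(14),12),pr(circ(14),12,33)]),("solid",[pr(circ(11),33,33)])]
M["ring_clamp"]=[("solid",[pr(rect(-65,-22,-15,15),0,20),pr(rect(22,65,-15,15),0,20),pr(rect(-22,22,-11.5,11.5),0,20)]),("solid",[pr(rect(-12.5,12.5,-12.5,12.5),19,20)])]
M["caliper"]=[("solid",[pr(rect(-92,42,-5,5),4,8)]),("solid",[pr(rect(-26,26,-15,15),0,13)]),("solid",[pr(rect(26,43,-35,22),4,8)]),("solid",[pr(rect(-14,14,-8,8),13,13)])]
M["pliers"]=[("solid",[pr(np.array([[-9,-9],[9,-9],[41,-5],[41,5],[9,9],[-9,9]],float),0,10)]),
 ("solid",[pr(np.array([[-9,2],[-9,9],[-50,25],[-90,25],[-90,16],[-48,16]],float),0,9)]),("solid",[pr(np.array([[-9,-2],[-9,-9],[-50,-25],[-90,-25],[-90,-16],[-48,-16]],float),0,9)])]
SS=6
def place(P,z,pose):
    x,y,a=pose[:3];c,s=np.cos(a),np.sin(a)
    return np.c_[x+c*P[:,0]-s*P[:,1],y+s*P[:,0]+c*P[:,1],np.full(len(P),z)]
def render(d,name,pose,box,zoff=0,blur=0.6):
    l,t,r,b=box;H,W=(b-t)*SS,(r-l)*SS
    lab=np.zeros((H,W),np.uint8);k=0
    px=lambda P,z:np.round(((proj(d,place(P,z+zoff,pose))-[l-.5,t-.5])*SS-.5)*16).astype(np.int32)
    for kind,parts in M[name]:
        if kind=="solid":
            k+=1
            for p,z0,q,z1 in parts:
                A,B=px(p,z0),px(q,z1)
                cvx=name!="pliers" or k==1
                if cvx: cv2.fillPoly(lab,[cv2.convexHull(np.r_[A,B])],k,shift=4)
                else:
                    cv2.fillPoly(lab,[A],k,shift=4);cv2.fillPoly(lab,[B],k,shift=4)
        else:
            m1=np.zeros_like(lab);m2=np.zeros_like(lab)
            for p in parts:
                cv2.fillPoly(m1,[px(p,12)],1,shift=4);cv2.fillPoly(m2,[px(p,6)],1,shift=4)
            lab[m1>0]=k+1;lab[(m1>0)&(m2>0)]=k+2;k+=2
    A=np.stack([(lab==i).astype(np.float32) for i in range(k+1)],-1)
    A=cv2.GaussianBlur(A,(0,0),blur*SS)
    A=cv2.resize(A,(r-l,b-t),interpolation=cv2.INTER_AREA)
    return A
def cost(d,name,pose,box,zoff=0,blur=.6,ret=False):
    A=render(d,name,pose,box,zoff,blur).reshape(-1,len(M[name])+1+sum(k=="hole" for k,_ in M[name]))
    l,t,r,b=box;I=d["img"][t:b,l:r].reshape(-1,3).astype(float)
    w=np.ones(len(A))
    for _ in range(4):
        S=np.linalg.solve((A*w[:,None]).T@A+1e-2*np.eye(A.shape[1]),(A*w[:,None]).T@I)
        e2=((I-A@S)**2).sum(1);w=1/(1+e2/40**2)
    if ret: return A,S
    return float(np.log1p(e2/40**2).sum())
def fit(d,name,p0,zoff=0,blur=.6,yaw=True,m=8,off=(20,20)):
    P=proj(d,np.concatenate([place(np.array(q[0] if isinstance(q,tuple) else q),12+zoff,p0) for k,ps in M[name] for q in ps]))
    l,t=(P.min(0)-m).astype(int);r,b=(P.max(0)+m).astype(int)+1
    l,t=max(l,0),max(t,0)
    box=(l,t,r,b)
    best=None
    sc=np.array([1,1,.02])
    n=3 if yaw else 2
    f=lambda v:cost(d,name,np.r_[p0[:2]+v[:2],p0[2]+(v[2]*.02 if yaw else 0)],box,zoff,blur)
    for i in range(3):
        v0=np.zeros(n) if best is None else best.x
        s=[8,4,2][i]
        simp=np.vstack([v0]+[v0+s*np.eye(n)[j]*(1 if (i+j)%2 else -1) for j in range(n)])
        r_=minimize(f,v0,method="Nelder-Mead",options=dict(initial_simplex=simp,xatol=.05,fatol=.01,maxiter=150))
        if best is None or r_.fun<best.fun: best=r_
    v=best.x;pose=np.r_[p0[:2]+v[:2],p0[2]+(v[2]*.02 if yaw else 0)]
    return pose,best.fun,box
def overlay(d,name,pose,box,s,zoff=0):
    l,t,r,b=box;im=cv2.resize(d["img"][t:b,l:r,::-1],None,fx=s,fy=s,interpolation=cv2.INTER_CUBIC)
    px=lambda P,z:np.round(((proj(d,place(P,z+zoff,pose))-[l-.5,t-.5])*s)).astype(np.int32)
    for k,ps in M[name]:
        for q in ps:
            if k=="solid":
                cv2.polylines(im,[px(q[0],q[1])],True,(255,0,255),1);cv2.polylines(im,[px(q[2],q[3])],True,(0,255,0),1)
            else: cv2.polylines(im,[px(q,12)],True,(0,255,255),1)
    return im
def montage(ims,fn):
    h=max(i.shape[0] for i in ims);rows=[[]];w=0
    for i in ims:
        if w+i.shape[1]>780: rows.append([]);w=0
        rows[-1].append(i);w+=i.shape[1]
    R=[]
    for r in rows:
        hh=max(i.shape[0] for i in r)
        x=np.hstack([cv2.copyMakeBorder(i,0,hh-i.shape[0],0,4,cv2.BORDER_CONSTANT) for i in r])
        R.append(cv2.copyMakeBorder(x,0,0,0,max(0,800-x.shape[1]),cv2.BORDER_CONSTANT)[:,:800])
    im=np.vstack(R)
    if im.shape[0]>600: im=cv2.resize(im,None,fx=600/im.shape[0],fy=600/im.shape[0])
    cv2.imwrite(fn,im)
E
cat > run1.py <<'E'
from fit import *
import sys
T=np.load("top0.npy",allow_pickle=True).item();S=np.load("scene0.npy",allow_pickle=True).item()
k=1/1.5625
# guesses: top view pixel (800 scale) of origin + a +x-side point
G={"loupe":((489,372),None),"foam_loupe":((549,317),(556,290)),"caliper":((424,338),(420,322)),"ring_clamp":((355,333),(356,310)),"foam_pliers":((491,288),(487,266)),
"foam_clamp":((293,275),(291,250)),"foam_caliper":((230,310),(230,290)),"pliers":((286,365),(285,352))}
ims=[];res={}
for n,(o,x) in G.items():
    z=0 if not n.startswith("foam") else 6
    a=unproj(T,np.array(o)*k,z)[0]
    yaw=0
    if x: b=unproj(T,np.array(x)*k,z)[0]-a;yaw=np.arctan2(b[1],b[0])
    for c,d,bl in(("scene",S,.5),("top",T,.9)):
        p,f,box=fit(d,n,np.array([a[0],a[1],yaw]),blur=bl,yaw=x is not None)
        print(n,c,np.round(p,3),round(f,1));res[n,c]=p
        ims.append(overlay(d,n,p,box,3))
np.save("res.npy",res,allow_pickle=True)
montage(ims,"pics/fit1.png")
E
time python3 run1.py
```

```text
loupe scene [ 358.873 -273.186    0.   ] 90.9
loupe top [ 358.367 -273.352    0.   ] 39.4
foam_loupe scene [ 5.14121e+02 -4.38547e+02 -2.56000e-01] 356.3
foam_loupe top [ 5.13037e+02 -4.38900e+02 -2.42000e-01] 59.4
caliper scene [ 4.55266e+02 -9.11510e+01  3.10000e-01] 331.6
caliper top [ 4.52892e+02 -8.95430e+01  3.12000e-01] 85.2
ring_clamp scene [ 4.52225e+02  9.56170e+01 -4.00000e-02] 582.5
ring_clamp top [ 4.52788e+02  9.43440e+01 -1.30000e-02] 50.7
foam_pliers scene [ 5.97989e+02 -2.77089e+02  2.10000e-01] 878.6
foam_pliers top [ 5.97795e+02 -2.77040e+02  2.14000e-01] 161.0
foam_clamp scene [6.13441e+02 2.70509e+02 1.15000e-01] 1615.1
foam_clamp top [6.13374e+02 2.72842e+02 9.50000e-02] 922.3
foam_caliper scene [ 5.19066e+02  4.43629e+02 -2.00000e-02] 1891.0
foam_caliper top [5.17165e+02 4.49700e+02 2.00000e-03] 1055.0
pliers scene [3.53158e+02 2.78785e+02 3.20000e-02] 848.8
pliers top [3.45340e+02 2.81481e+02 7.40000e-02] 672.4
real	0m33.940s
user	0m30.028s
sys	0m2.310s
```

View pics/fit1.png

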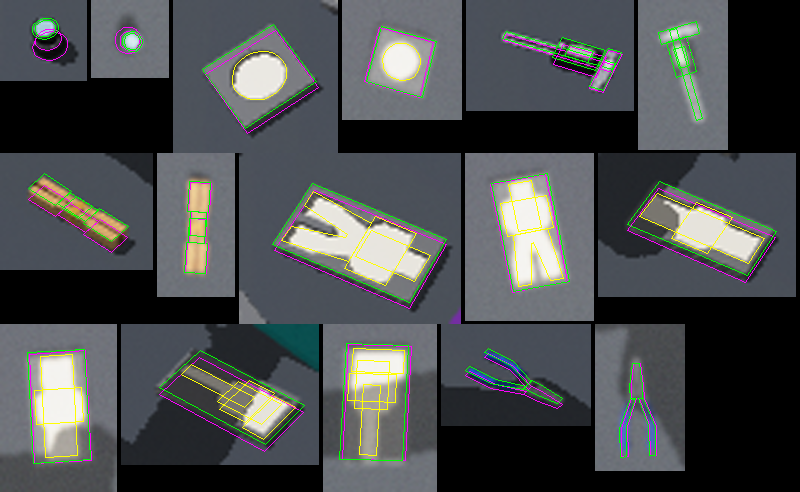

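```bash
cat > plan.py <<'E'
from h import *
from scipy.spatial.transform import Rotation as Ro
import sys
# usage: plan.py x y z jawdeg  (jaw direction world angle, deg; mod 180 nearest)
s=arm.read_state();R=Ro.from_quat(s["ee_rot"]);p=np.array(s["position"])
m=R.as_matrix();cur=np.degrees(np.arctan2(m[1,1],m[0,1]))
print("t",round(s["clock"],2),"pos",p.round(1),"jaw",round(cur,1),"tilt",np.round(np.degrees(np.arccos(-m[2,0])),2),"w",round(s["gripper_width"],1),"F",np.round(s["contact_force"],1),"j",np.round(s["joints"],2))
if len(sys.argv)>3:
    x,y,z=map(float,sys.argv[1:4])
    j=float(sys.argv[4]) if len(sys.argv)>4 else cur
    flip=len(sys.argv)>5
    dj=(j-cur+90)%180-90
    if flip: dj-=180*np.sign(dj)
    j=cur+dj
    X=np.array([0,0,-1.]);Y=np.array([np.cos(np.radians(j)),np.sin(np.radians(j)),0]);Z=np.cross(X,Y)
    Rt=Ro.from_matrix(np.c_[X,Y,Z])
    d=m.T@(np.array([x,y,z])-p)/1000
    w=(R.inv()*Rt).as_rotvec(degrees=True)
    print("d",d.round(4),"w",w.round(2),"dist",round(float(np.linalg.norm(d)),3))
E
python3 plan.py 500 100 200 -50; python3 plan.py 359 -273 120 -50
```

```text
t 1.3 pos [234.  579.5 231.3] jaw -112.0 tilt 0.0 w 85.4 F [-0.4  0.5 -0.1] j [ 1.45  0.38  0.01 -0.   -1.19 -0.26]
d [ 0.0313  0.345  -0.4262] w [-61.99   0.    -0.  ] dist 0.549
t 1.3 pos [234.  579.5 231.3] jaw -112.0 tilt 0.0 w 85.4 F [-0.4  0.5 -0.1] j [ 1.45  0.38  0.01 -0.   -1.19 -0.26]
d [ 0.1113  0.7437 -0.4351] w [-61.99   0.    -0.  ] dist 0.869
```

arm_command([
  {"dx": 0.001, "dy": 0.013, "dz": -0.016},
  {"dx": 0.003, "dy": 0.04, "dz": -0.05},
  {"dx": 0.008, "dy": 0.07, "dz": -0.087},
  {"dx": 0.012, "dy": 0.1, "dz": -0.124},
  {"dx": 0.016, "dy": 0.13, "dz": -0.161},
  {"dx": 0.02, "dy": 0.16, "dz": -0.198},
  {"dx": 0.024, "dy": 0.19, "dz": -0.235},
  {"dx": 0.028, "dy": 0.22, "dz": -0.272},
])

```text
validation failed for argument at $.ro...
```

```bash
python3 plan.py 500 50 190; python3 plan.py 359 -273 120
```

```text
t 1.3 pos [234.  579.5 231.3] jaw -112.0 tilt 0.0 w 85.4 F [-0.4  0.5 -0.1] j [ 1.45  0.38  0.01 -0.   -1.19 -0.26]
d [ 0.0413  0.3914 -0.4449] w [ 0. -0. -0.] dist 0.594
t 1.3 pos [234.  579.5 231.3] jaw -112.0 tilt 0.0 w 85.4 F [-0.4  0.5 -0.1] j [ 1.45  0.38  0.01 -0.   -1.19 -0.26]
d [ 0.1113  0.7437 -0.4351] w [ 0. -0. -0.] dist 0.869
```

arm_command([
  {"dx": 0.001, "dy": 0.013, "dz": -0.016, "wx": 0, "wy": 0, "wz": 0, "gripper": -1},
  {"dx": 0.003, "dy": 0.04, "dz": -0.05, "wx": 0, "wy": 0, "wz": 0, "gripper": -1},
  {"dx": 0.008, "dy": 0.07, "dz": -0.087, "wx": 0, "wy": 0, "wz": 0, "gripper": -1},
  {"dx": 0.012, "dy": 0.1, "dz": -0.124, "wx": 0, "wy": 0, "wz": 0, "gripper": -1},
  {"dx": 0.016, "dy": 0.13, "dz": -0.161, "wx": 0, "wy": 0, "wz": 0, "gripper": -1},
  {"dx": 0.02, "dy": 0.16, "dz": -0.198, "wx": 0, "wy": 0, "wz": 0, "gripper": -1},
  {"dx": 0.024, "dy": 0.19, "dz": -0.225, "wx": 0, "wy": 0, "wz": 0, "gripper": -1},
  {"dx": 0.026, "dy": 0.21, "dz": -0.245, "wx": 0, "wy": 0, "wz": 0, "gripper": -1},
])

```text
clock: 2.1
position: [382.8, 290.5, 205.2]
ee_rot: [-0.694, 0.136, 0.694, 0.135]
contact_force: [0.2, 1.2, -0.4]
gripper_width: 85.7
```

```bash
python3 plan.py 500 50 190; python3 plan.py 359 -273 120
```

```text
t 2.1 pos [382.8 290.5 205.2] jaw -112.1 tilt 0.03 w 85.7 F [ 0.2  1.2 -0.4] j [ 0.99  0.16 -0.37 -0.   -1.04  0.2 ]
d [ 0.0152  0.1788 -0.199 ] w [-0.    0.01 -0.02] dist 0.268
t 2.1 pos [382.8 290.5 205.2] jaw -112.1 tilt 0.03 w 85.7 F [ 0.2  1.2 -0.4] j [ 0.99  0.16 -0.37 -0.   -1.04  0.2 ]
d [ 0.0854  0.5311 -0.1898] w [-0.    0.01 -0.02] dist 0.57
```

arm_command([
  {"dx": 0.002, "dy": 0.015, "dz": -0.011, "wx": 0, "wy": 0, "wz": 0, "gripper": -1},
  {"dx": 0.005, "dy": 0.045, "dz": -0.031, "wx": 0, "wy": 0, "wz": 0, "gripper": -1},
  {"dx": 0.01, "dy": 0.083, "dz": -0.056, "wx": 0, "wy": 0, "wz": 0, "gripper": -1},
  {"dx": 0.015, "dy": 0.122, "dz": -0.082, "wx": 0, "wy": 0, "wz": 0, "gripper": -1},
  {"dx": 0.018, "dy": 0.161, "dz": -0.108, "wx": 0, "wy": 0, "wz": 0, "gripper": -1},
  {"dx": 0.021, "dy": 0.2, "dz": -0.134, "wx": 0, "wy": 0, "wz": 0, "gripper": -1},
  {"dx": 0.024, "dy": 0.24, "dz": -0.15, "wx": 0, "wy": 0, "wz": 0, "gripper": -1},
  {"dx": 0.027, "dy": 0.279, "dz": -0.155, "wx": 0, "wy": 0, "wz": 0, "gripper": -1},
])

```text
clock: 2.9
position: [422.2, -28.2, 178.5]
ee_rot: [0.694, -0.136, -0.694, -0.136]
contact_force: [0.9, 0.5, -0.2]
gripper_width: 85.1
```

```bash
python3 plan.py 358.5 -273.3 80
```

```text
t 2.9 pos [422.2 -28.2 178.5] jaw -112.1 tilt 0.05 w 85.1 F [ 0.9  0.5 -0.2] j [ 0.32  0.09 -0.54  0.   -0.94  0.86]
d [ 0.0985  0.251  -0.0332] w [ 0.   -0.05 -0.  ] dist 0.272
```

arm_command([
  {"dx": 0.005, "dy": 0.013, "dz": -0.002, "wx": 0, "wy": 0, "wz": 0, "gripper": -1},
  {"dx": 0.015, "dy": 0.042, "dz": -0.006, "wx": 0, "wy": 0, "wz": 0, "gripper": -1},
  {"dx": 0.032, "dy": 0.084, "dz": -0.012, "wx": 0, "wy": 0, "wz": 0, "gripper": -1},
  {"dx": 0.05, "dy": 0.129, "dz": -0.018, "wx": 0, "wy": 0, "wz": 0, "gripper": -1},
  {"dx": 0.068, "dy": 0.174, "dz": -0.023, "wx": 0, "wy": 0, "wz": 0, "gripper": -1},
  {"dx": 0.084, "dy": 0.215, "dz": -0.028, "wx": 0, "wy": 0, "wz": 0, "gripper": -1},
  {"dx": 0.095, "dy": 0.24, "dz": -0.032, "wx": 0, "wy": 0, "wz": 0, "gripper": -1},
  {"dx": 0.0985, "dy": 0.251, "dz": -0.033, "wx": 0, "wy": 0, "wz": 0, "gripper": -1},
])

```text
clock: 3.7
position: [357.2, -274.9, 78.9]
ee_rot: [-0.693, 0.137, 0.694, 0.137]
contact_force: [-0.2, 0.3, -0.5]
gripper_width: 85.1
```

```bash
python3 plan.py 358.5 -273.3 15;python3 - <<'E'
from h import *
for n in("scene","top"):
    d=get_image(n);np.save(n+"1.npy",d,allow_pickle=True)
S=np.load("scene1.npy",allow_pickle=True).item();T=np.load("top1.npy",allow_pickle=True).item()
crop(S,(100,60,360,300),2.5,"pics/s1.png");crop(T,(80,100,440,280),2.2,"pics/t1.png")
E
```

```text
t 3.7 pos [ 357.2 -274.9   78.9] jaw -112.3 tilt 0.07 w 85.1 F [-0.2  0.3 -0.5] j [-0.29  0.28 -0.61  0.   -0.68  1.47]
d [ 0.0639 -0.002  -0.0007] w [-0.    0.07 -0.02] dist 0.064
```

View pics/s1.png

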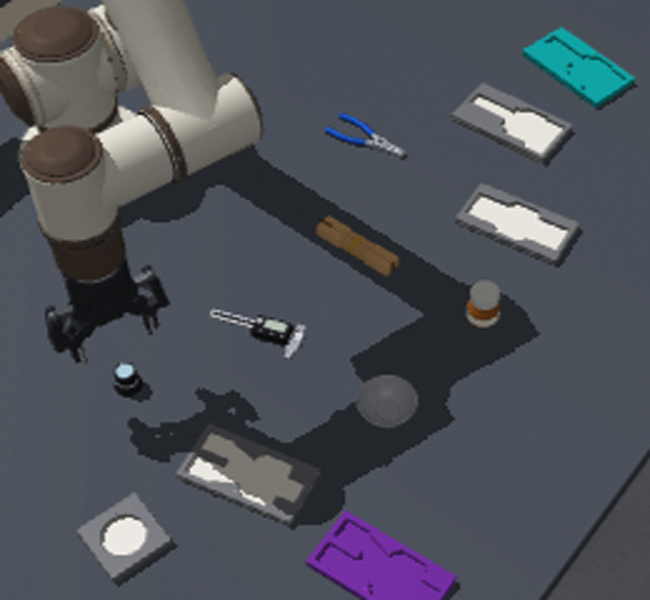

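View pics/t1.png

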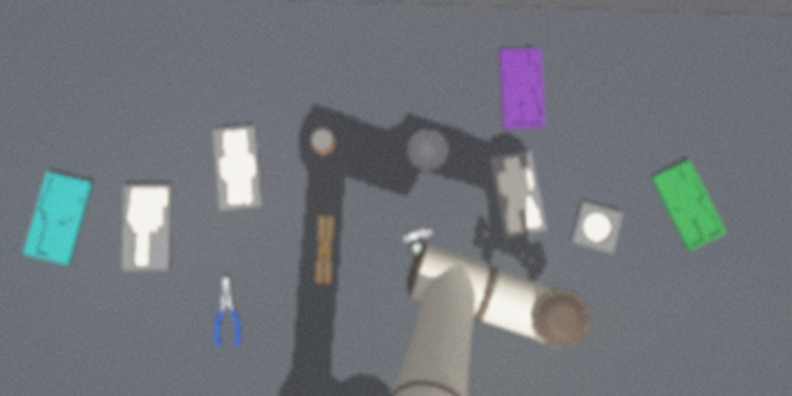

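```bash
sed -e 's/top0/top1/;s/scene0/scene1/;s/fit1.png/fit2.png/;s/"res.npy"/"res2.npy"/' run1.py > run2.py; python3 - <<'E'
s=open('run2.py').read()
s=s.replace('ims=[];','G={n:G[n] for n in("foam_clamp","foam_caliper","pliers")}\nims=[];')
open('run2.py','w').write(s)
E
python3 run2.py; python3 -c "
from h import *
S=np.load('scene1.npy',allow_pickle=True).item()
print(proj(S,[[357,-275,79],[358.5,-273.3,33]])*2.5-np.array([250,150]))"
```

```text
foam_clamp scene [6.10861e+02 2.71015e+02 1.28000e-01] 451.3
foam_clamp top [6.09287e+02 2.71071e+02 1.24000e-01] 72.9
foam_caliper scene [ 5.12885e+02  4.48446e+02 -7.00000e-03] 743.4
foam_caliper top [5.11530e+02 4.47363e+02 1.00000e-03] 110.9
pliers scene [3.50554e+02 2.83159e+02 8.70000e-02] 213.4
pliers top [3.50169e+02 2.81743e+02 8.00000e-02] 73.9
[[115.66815617 348.97736957]
 [123.46761049 369.58482524]]
```

View pics/fit2.png

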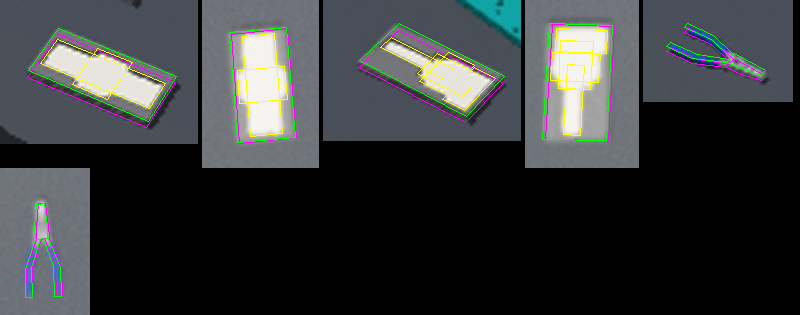

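arm_command([
  {"dx": 0.008, "dy": -0.001, "dz": -0.001, "wx": 0, "wy": 0, "wz": 0, "gripper": -1},
  {"dx": 0.02, "dy": -0.002, "dz": -0.001, "wx": 0, "wy": 0, "wz": 0, "gripper": -1},
  {"dx": 0.035, "dy": -0.002, "dz": -0.001, "wx": 0, "wy": 0, "wz": 0, "gripper": -1},
  {"dx": 0.05, "dy": -0.002, "dz": -0.001, "wx": 0, "wy": 0, "wz": 0, "gripper": -1},
  {"dx": 0.06, "dy": -0.002, "dz": -0.001, "wx": 0, "wy": 0, "wz": 0, "gripper": -1},
  {"dx": 0.063, "dy": -0.002, "dz": -0.001, "wx": 0, "wy": 0, "wz": 0, "gripper": -1},
  {"dx": 0.063, "dy": -0.002, "dz": -0.001, "wx": 0, "wy": 0, "wz": 0, "gripper": -0.5},
  {"dx": 0.063, "dy": -0.002, "dz": -0.001, "wx": 0, "wy": 0, "wz": 0, "gripper": 0.1},
])

```text
clock: 4.6
position: [360.2, -272.5, 17.1]
ee_rot: [0.694, -0.136, -0.693, -0.136]
contact_force: [-0.6, 0.1, -0.0]
gripper_width: 59.0
```

```bash
python3 plan.py 358.5 -273.3 16
```

```text
t 4.6 pos [ 360.2 -272.5   17.1] jaw -112.2 tilt 0.07 w 59.0 F [-0.6  0.1 -0. ] j [-0.29  0.39 -0.67  0.   -0.51  1.47]
d [0.0011 0.0013 0.0012] w [ 0.   -0.07 -0.01] dist 0.002
```

arm_command([
  {"dx": 0.001, "dy": 0.001, "dz": 0.001, "wx": 0, "wy": 0, "wz": 0, "gripper": 0.2},
  {"dx": 0.001, "dy": 0.001, "dz": 0.001, "wx": 0, "wy": 0, "wz": 0, "gripper": 0.3},
  {"dx": 0.001, "dy": 0.001, "dz": 0.001, "wx": 0, "wy": 0, "wz": 0, "gripper": 0.5},
  {"dx": 0.001, "dy": 0.001, "dz": 0.001, "wx": 0, "wy": 0, "wz": 0, "gripper": 0.7},
  {"dx": 0.001, "dy": 0.001, "dz": 0.001, "wx": 0, "wy": 0, "wz": 0, "gripper": 1},
  {"dx": 0.001, "dy": 0.001, "dz": 0.001, "wx": 0, "wy": 0, "wz": 0, "gripper": 1},
  {"dx": 0.001, "dy": 0.001, "dz": 0.001, "wx": 0, "wy": 0, "wz": 0, "gripper": 1},
  {"dx": 0.001, "dy": 0.001, "dz": 0.001, "wx": 0, "wy": 0, "wz": 0, "gripper": 1},
])

```text
clock: 5.4
position: [359.0, -273.2, 16.8]
ee_rot: [0.694, -0.136, -0.693, -0.136]
contact_force: [-0.4, 1.0, 5.4]
gripper_width: 25.6
```

```bash
python3 plan.py 358.5 -273.3 70
```

```text
t 5.4 pos [ 359.  -273.2   16.8] jaw -112.2 tilt 0.11 w 25.6 F [-0.4  1.   5.4] j [-0.29  0.39 -0.67  0.   -0.51  1.47]
d [-0.0532  0.0003  0.0003] w [ 0.   -0.11 -0.01] dist 0.053
```

arm_command([
  {"dx": -0.003, "dy": 0, "dz": 0, "wx": 0, "wy": 0, "wz": 0, "gripper": 1},
  {"dx": -0.01, "dy": 0, "dz": 0, "wx": 0, "wy": 0, "wz": 0, "gripper": 1},
  {"dx": -0.02, "dy": 0, "dz": 0, "wx": 0, "wy": 0, "wz": 0, "gripper": 1},
  {"dx": -0.03, "dy": 0, "dz": 0, "wx": 0, "wy": 0, "wz": 0, "gripper": 1},
  {"dx": -0.04, "dy": 0.002, "dz": -0.004, "wx": 0, "wy": 0, "wz": 0, "gripper": 1},
  {"dx": -0.045, "dy": 0.008, "dz": -0.02, "wx": 0, "wy": 0, "wz": 0, "gripper": 1},
  {"dx": -0.05, "dy": 0.018, "dz": -0.04, "wx": 0, "wy": 0, "wz": 0, "gripper": 1},
  {"dx": -0.05, "dy": 0.027, "dz": -0.06, "wx": 0, "wy": 0, "wz": 0, "gripper": 1},
])

```text
clock: 6.2
position: [405.4, -321.6, 68.9]
ee_rot: [0.696, -0.137, -0.692, -0.136]
contact_force: [-0.0, 0.1, -1.0]
gripper_width: 25.9
```

```bash
python3 plan.py 513.6 -438.7 60
```

```text
t 6.2 pos [ 405.4 -321.6   68.9] jaw -112.2 tilt 0.27 w 25.9 F [-0.   0.1 -1. ] j [-0.36  0.39 -0.47  0.   -0.71  1.54]
d [ 0.0096  0.0675 -0.1443] w [ 0.   -0.27 -0.02] dist 0.16
```

arm_command([
  {"dx": 0, "dy": 0.008, "dz": -0.017, "wx": 0, "wy": 0, "wz": 0, "gripper": 1},
  {"dx": 0.001, "dy": 0.019, "dz": -0.04, "wx": 0, "wy": -0.1, "wz": 0, "gripper": 1},
  {"dx": 0.003, "dy": 0.031, "dz": -0.067, "wx": 0, "wy": -0.2, "wz": 0, "gripper": 1},
  {"dx": 0.005, "dy": 0.043, "dz": -0.094, "wx": 0, "wy": -0.3, "wz": 0, "gripper": 1},
  {"dx": 0.007, "dy": 0.055, "dz": -0.118, "wx": 0, "wy": -0.3, "wz": 0, "gripper": 1},
  {"dx": 0.009, "dy": 0.063, "dz": -0.135, "wx": 0, "wy": -0.3, "wz": 0, "gripper": 1},
  {"dx": 0.0095, "dy": 0.067, "dz": -0.143, "wx": 0, "wy": -0.3, "wz": 0, "gripper": 1},
  {"dx": 0.0095, "dy": 0.0675, "dz": -0.1443, "wx": 0, "wy": -0.3, "wz": 0, "gripper": 1},
])

```text
clock: 7.0
position: [513.7, -439.1, 60.2]
ee_rot: [-0.694, 0.136, 0.694, 0.136]
contact_force: [-0.2, 0.8, -0.5]
gripper_width: 25.4
```

```bash
python3 plan.py 513.6 -438.7 23
```

```text
t 7.0 pos [ 513.7 -439.1   60.2] jaw -112.2 tilt 0.03 w 25.4 F [-0.2  0.8 -0.5] j [-0.47  0.62 -0.06  0.   -0.9   1.65]
d [ 0.0372 -0.0003  0.0003] w [-0.    0.02 -0.01] dist 0.037
```

arm_command([
  {"dx": 0.004, "dy": 0, "dz": 0, "wx": 0, "wy": 0, "wz": 0, "gripper": 1},
  {"dx": 0.012, "dy": 0, "dz": 0, "wx": 0, "wy": 0, "wz": 0, "gripper": 1},
  {"dx": 0.02, "dy": 0, "dz": 0, "wx": 0, "wy": 0, "wz": 0, "gripper": 1},
  {"dx": 0.027, "dy": 0, "dz": 0, "wx": 0, "wy": 0, "wz": 0, "gripper": 1},
  {"dx": 0.032, "dy": 0, "dz": 0, "wx": 0, "wy": 0, "wz": 0, "gripper": 1},
  {"dx": 0.035, "dy": 0, "dz": 0, "wx": 0, "wy": 0, "wz": 0, "gripper": 1},
  {"dx": 0.0365, "dy": 0, "dz": 0, "wx": 0, "wy": 0, "wz": 0, "gripper": 1},
  {"dx": 0.0365, "dy": 0, "dz": 0, "wx": 0, "wy": 0, "wz": 0, "gripper": 1},
])

```text
clock: 7.8
position: [513.7, -439.1, 23.5]
ee_rot: [-0.694, 0.136, 0.694, 0.136]
contact_force: [0.1, 0.4, -0.4]
gripper_width: 25.6
```

```bash
python3 plan.py 513.6 -438.7 23;python3 - <<'E'
from fit import *
S=get_image("scene");a=proj(S,[[513,-438,10]])[0].astype(int)
b=(a[0]-40,a[1]-50,a[0]+40,a[1]+35)
cv2.imwrite("pics/l1.png",np.hstack([overlay(S,"foam_loupe",[513.6,-438.7,-.25],b,5),overlay(S,"loupe",[513.6,-438.7,0],b,5,zoff=6)]))
E
```

```text
t 7.8 pos [ 513.7 -439.1   23.5] jaw -112.2 tilt 0.04 w 25.6 F [ 0.1  0.4 -0.4] j [-0.47  0.66 -0.08  0.   -0.83  1.65]
d [ 0.0005 -0.0003  0.0003] w [-0.    0.03 -0.02] dist 0.001
```

View pics/l1.png

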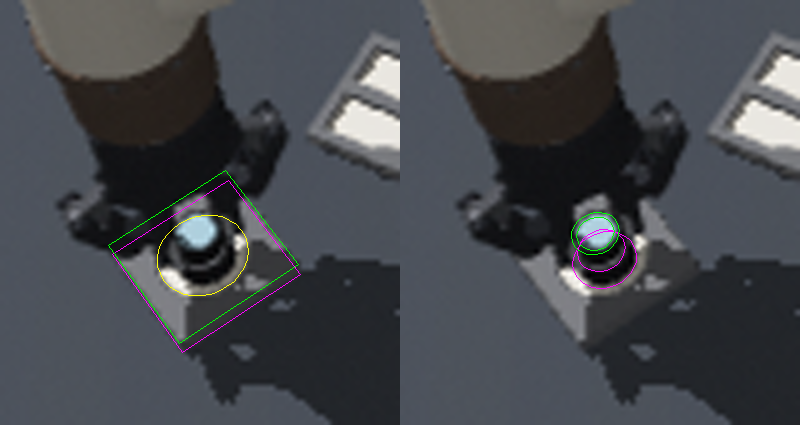

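arm_command([
  {"dx": 0.001, "dy": 0, "dz": 0, "wx": 0, "wy": 0, "wz": 0, "gripper": 1},
  {"dx": 0.001, "dy": 0, "dz": 0, "wx": 0, "wy": 0, "wz": 0, "gripper": 0.3},
  {"dx": 0.001, "dy": 0, "dz": 0, "wx": 0, "wy": 0, "wz": 0, "gripper": 0.1},
  {"dx": 0.001, "dy": 0, "dz": 0, "wx": 0, "wy": 0, "wz": 0, "gripper": -0.2},
  {"dx": 0.0, "dy": 0, "dz": 0, "wx": 0, "wy": 0, "wz": 0, "gripper": -0.2},
  {"dx": -0.01, "dy": 0, "dz": 0, "wx": 0, "wy": 0, "wz": 0, "gripper": -0.2},
  {"dx": -0.03, "dy": 0, "dz": 0, "wx": 0, "wy": 0, "wz": 0, "gripper": -0.2},
  {"dx": -0.06, "dy": 0, "dz": 0, "wx": 0, "wy": 0, "wz": 0, "gripper": -0.2},
])

```text
clock: 8.65
position: [512.9, -438.6, 83.3]
ee_rot: [-0.693, 0.136, 0.695, 0.137]
contact_force: [0.3, -0.1, 0.3]
gripper_width: 51.5
```

```bash
python3 plan.py 454 -90.3 110 -72.2
```

```text
t 8.65 pos [ 512.9 -438.6   83.3] jaw -112.2 tilt 0.21 w 51.5 F [ 0.3 -0.1  0.3] j [-0.47  0.59 -0.04  0.   -0.95  1.65]
d [-0.0259 -0.3001  0.1864] w [-40.03   0.2    0.08] dist 0.354
```

arm_command([
  {"dx": -0.01, "dy": -0.015, "dz": 0.009, "wx": -2, "wy": 0, "wz": 0, "gripper": -0.6},
  {"dx": -0.02, "dy": -0.053, "dz": 0.033, "wx": -7, "wy": 0, "wz": 0, "gripper": -0.6},
  {"dx": -0.026, "dy": -0.095, "dz": 0.059, "wx": -13, "wy": 0, "wz": 0, "gripper": -0.6},
  {"dx": -0.026, "dy": -0.137, "dz": 0.085, "wx": -20, "wy": 0, "wz": 0, "gripper": -0.6},
  {"dx": -0.026, "dy": -0.179, "dz": 0.111, "wx": -27, "wy": 0, "wz": 0, "gripper": -0.6},
  {"dx": -0.026, "dy": -0.221, "dz": 0.137, "wx": -33, "wy": 0, "wz": 0, "gripper": -0.6},
  {"dx": -0.026, "dy": -0.258, "dz": 0.16, "wx": -38, "wy": 0, "wz": 0, "gripper": -0.6},
  {"dx": -0.026, "dy": -0.285, "dz": 0.177, "wx": -40, "wy": 0, "wz": 0, "gripper": -0.6},
])

```text
clock: 9.45
position: [455.5, -105.2, 110.4]
ee_rot: [-0.697, -0.112, 0.699, -0.11]
contact_force: [1.1, -0.7, 0.6]
gripper_width: 68.2
```

```bash
python3 plan.py 450.2 -91.5 50 -72.2
python3 - <<'E'
from fit import *
S=get_image("scene");T=get_image("top")
for n,d,bl in(("s",S,.5),("t",T,.9)):
    p,f,b=fit(d,"loupe",np.array([513.6,-438.7,0]),zoff=6,blur=bl,yaw=False,m=4);print(p,f)
    cv2.imwrite(f"pics/lp{n}.png",overlay(d,"loupe",p,(b[0]-15,b[1]-15,b[2]+15,b[3]+15),6,zoff=6))
E
```

```text
t 9.45 pos [ 455.5 -105.2  110.4] jaw -71.9 tilt 0.21 w 68.2 F [ 1.1 -0.7  0.6] j [ 0.12  0.26 -0.53 -0.   -0.79  1.77]
d [ 0.0605 -0.0145  0.0006] w [0.25 0.14 0.16] dist 0.062
[ 514.28013688 -437.63800311    0.        ] 315.0452235667251
[ 514.56338482 -441.34385667    0.        ] 163.70199775109842
```

View pics/lps.png

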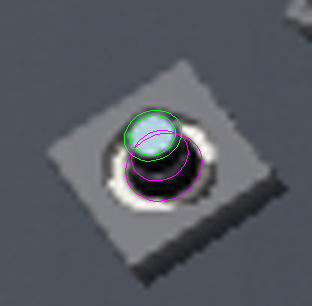

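arm_command([
  {"dx": 0.005, "dy": -0.006, "dz": 0, "wx": 0, "wy": 0, "wz": 0, "gripper": -0.6},
  {"dx": 0.015, "dy": -0.012, "dz": 0, "wx": 0, "wy": 0, "wz": 0, "gripper": -0.6},
  {"dx": 0.035, "dy": -0.0145, "dz": 0.0005, "wx": 0, "wy": 0, "wz": 0, "gripper": -0.6},
  {"dx": 0.058, "dy": -0.0145, "dz": 0.0005, "wx": 0, "wy": 0, "wz": 0, "gripper": -0.5},
  {"dx": 0.08, "dy": -0.0145, "dz": 0.0005, "wx": 0, "wy": 0.1, "wz": 0.1, "gripper": -0.4},
  {"dx": 0.095, "dy": -0.0145, "dz": 0.0005, "wx": 0, "wy": 0.1, "wz": 0.1, "gripper": -0.4},
  {"dx": 0.103, "dy": -0.0145, "dz": 0.0005, "wx": 0, "wy": 0.1, "wz": 0.1, "gripper": -0.3},
  {"dx": 0.104, "dy": -0.0145, "dz": 0.0005, "wx": 0, "wy": 0.1, "wz": 0.1, "gripper": -0.2},
])

```text
clock: 10.35
position: [449.2, -91.4, 5.2]
ee_rot: [-0.697, -0.111, 0.7, -0.111]
contact_force: [0.2, 0.9, 0.3]
gripper_width: 51.1
```

```bash
python3 plan.py 450.2 -91.5 3 -72.2
python3 - <<'E'
from fit import *
S=get_image("scene");a=proj(S,[[450,-90,5]])[0].astype(int)
cv2.imwrite("pics/c1.png",overlay(S,"caliper",[454,-90.3,.311],(a[0]-50,a[1]-50,a[0]+50,a[1]+40),6))
E
```

```text
t 10.35 pos [449.2 -91.4   5.2] jaw -71.9 tilt 0.24 w 51.1 F [0.2 0.9 0.3] j [ 0.15  0.42 -0.66 -0.   -0.49  1.73]
d [ 0.0022  0.0005 -0.0009] w [0.26 0.22 0.11] dist 0.002
```

View pics/c1.png

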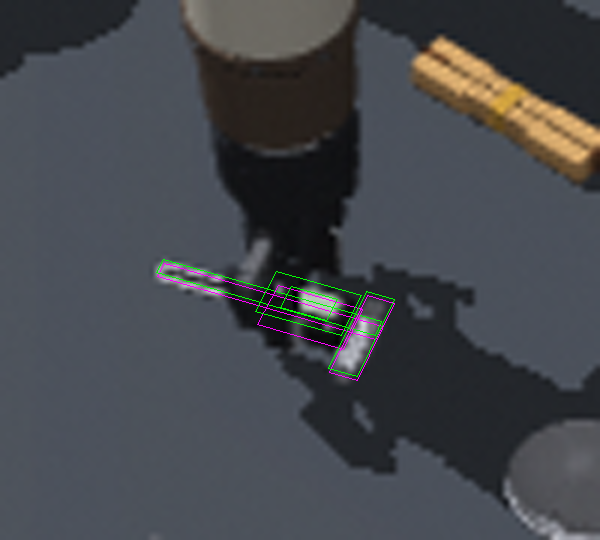

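Fingers straddle the housing. Close.

arm_command([
  {"dx": 0.001, "dy": 0, "dz": -0.001, "wx": 0, "wy": 0.2, "wz": 0.1, "gripper": -0.1},
  {"dx": 0.001, "dy": 0, "dz": -0.001, "wx": 0, "wy": 0.2, "wz": 0.1, "gripper": 0.1},
  {"dx": 0.001, "dy": 0, "dz": -0.001, "wx": 0, "wy": 0.2, "wz": 0.1, "gripper": 0.2},
  {"dx": 0.001, "dy": 0, "dz": -0.001, "wx": 0, "wy": 0.2, "wz": 0.1, "gripper": 0.4},
  {"dx": 0.001, "dy": 0, "dz": -0.001, "wx": 0, "wy": 0.2, "wz": 0.1, "gripper": 0.7},
  {"dx": 0.001, "dy": 0, "dz": -0.001, "wx": 0, "wy": 0.2, "wz": 0.1, "gripper": 1},
  {"dx": 0.001, "dy": 0, "dz": -0.001, "wx": 0, "wy": 0.2, "wz": 0.1, "gripper": 1},
  {"dx": 0.001, "dy": 0, "dz": -0.001, "wx": 0, "wy": 0.2, "wz": 0.1, "gripper": 1},
])

```text
clock: 11.2
position: [451.3, -91.0, 5.9]
ee_rot: [0.699, 0.111, -0.697, 0.111]
contact_force: [-0.5, -0.8, 5.9]
gripper_width: 27.8
```

```bash
python3 plan.py 450.2 -91.5 3 -72.2
```

```text
t 11.2 pos [451.3 -91.    5.9] jaw -71.9 tilt 0.16 w 27.8 F [-0.5 -0.8  5.9] j [ 0.16  0.42 -0.66  0.   -0.49  1.73]
d [0.0029 0.0002 0.0012] w [ 0.32 -0.16 -0.04] dist 0.003
```

arm_command([
  {"dx": -0.002, "dy": 0, "dz": 0, "wx": 0, "wy": 0, "wz": 0, "gripper": 1},
  {"dx": -0.008, "dy": 0, "dz": 0, "wx": 0, "wy": 0, "wz": 0, "gripper": 1},
  {"dx": -0.02, "dy": 0, "dz": 0, "wx": 0, "wy": 0, "wz": 0, "gripper": 1},
  {"dx": -0.036, "dy": 0, "dz": 0, "wx": 0, "wy": 0, "wz": 0, "gripper": 1},
  {"dx": -0.054, "dy": 0, "dz": 0, "wx": 0, "wy": 0, "wz": 0, "gripper": 1},
  {"dx": -0.07, "dy": 0, "dz": 0, "wx": 0, "wy": 0, "wz": 0, "gripper": 1},
  {"dx": -0.08, "dy": 0, "dz": 0, "wx": 0, "wy": 0, "wz": 0, "gripper": 1},
  {"dx": -0.084, "dy": 0, "dz": 0, "wx": 0, "wy": 0, "wz": 0, "gripper": 1},
])

```text
clock: 12.0
position: [451.5, -90.8, 91.0]
ee_rot: [0.7, 0.111, -0.697, 0.111]
contact_force: [-0.1, -0.2, -2.0]
gripper_width: 28.0
```

```bash
python3 plan.py 509 448 80 -90
```

```text
t 12.0 pos [451.5 -90.8  91. ] jaw -71.9 tilt 0.28 w 28.0 F [-0.1 -0.2 -2. ] j [ 0.16  0.27 -0.58  0.   -0.72  1.73]
d [ 0.0116 -0.4942 -0.2222] w [ 1.813e+01 -2.800e-01 -1.000e-02] dist 0.542
```

arm_command([
  {"dx": 0, "dy": -0.01, "dz": -0.005, "wx": 0, "wy": 0, "wz": 0, "gripper": 1},
  {"dx": 0, "dy": -0.033, "dz": -0.015, "wx": 1, "wy": -0.1, "wz": 0, "gripper": 1},
  {"dx": 0, "dy": -0.065, "dz": -0.029, "wx": 3, "wy": -0.2, "wz": 0, "gripper": 1},
  {"dx": 0, "dy": -0.1, "dz": -0.045, "wx": 5, "wy": -0.2, "wz": 0, "gripper": 1},
  {"dx": 0, "dy": -0.137, "dz": -0.062, "wx": 7, "wy": -0.2, "wz": 0, "gripper": 1},
  {"dx": 0, "dy": -0.174, "dz": -0.078, "wx": 9, "wy": -0.2, "wz": 0, "gripper": 1},
  {"dx": 0, "dy": -0.211, "dz": -0.095, "wx": 11, "wy": -0.2, "wz": 0, "gripper": 1},
  {"dx": 0, "dy": -0.248, "dz": -0.111, "wx": 13, "wy": -0.2, "wz": 0, "gripper": 1},
])

```text
clock: 12.8
position: [479.1, 181.5, 90.4]
ee_rot: [0.706, 0.031, -0.706, 0.032]
contact_force: [1.3, 0.1, -1.3]
gripper_width: 28.0
```

```bash
python3 plan.py 509 448 80 -90
```

```text
t 12.8 pos [479.1 181.5  90.4] jaw -84.9 tilt 0.06 w 28.0 F [ 1.3  0.1 -1.3] j [ 0.68  0.35 -0.45  0.   -0.77  0.98]
d [ 0.0101 -0.2629 -0.0534] w [ 5.07 -0.   -0.06] dist 0.268
```

arm_command([
  {"dx": 0, "dy": -0.03, "dz": -0.006, "wx": 1, "wy": 0, "wz": 0, "gripper": 1},
  {"dx": 0, "dy": -0.07, "dz": -0.014, "wx": 2, "wy": 0, "wz": 0, "gripper": 1},
  {"dx": 0.001, "dy": -0.115, "dz": -0.023, "wx": 3, "wy": 0, "wz": 0, "gripper": 1},
  {"dx": 0.003, "dy": -0.16, "dz": -0.032, "wx": 4, "wy": 0, "wz": 0, "gripper": 1},
  {"dx": 0.006, "dy": -0.2, "dz": -0.041, "wx": 5, "wy": 0, "wz": 0, "gripper": 1},
  {"dx": 0.009, "dy": -0.235, "dz": -0.048, "wx": 5, "wy": 0, "wz": 0, "gripper": 1},
  {"dx": 0.01, "dy": -0.257, "dz": -0.052, "wx": 5, "wy": 0, "wz": 0, "gripper": 1},
  {"dx": 0.01, "dy": -0.263, "dz": -0.0534, "wx": 5, "wy": 0, "wz": 0, "gripper": 1},
])

```text
clock: 13.6
position: [507.8, 450.8, 77.7]
ee_rot: [-0.707, -0.0, 0.708, -0.002]
contact_force: [0.0, -0.3, -1.1]
gripper_width: 28.2
```

```bash
python3 plan.py 509 448 30 -90
python3 - <<'E'
from fit import *
S=get_image("scene");a=proj(S,[[500,448,5]])[0].astype(int);T=get_image("top")
z=arm.read_state()["position"][2]-5.9
cv2.imwrite("pics/c2.png",overlay(S,"caliper",[512.2,448,0],(a[0]-50,a[1]-55,a[0]+50,a[1]+40),6,zoff=z))
a=proj(T,[[500,448,5]])[0].astype(int)
cv2.imwrite("pics/c2t.png",overlay(T,"caliper",[512.2,448,0],(a[0]-50,a[1]-55,a[0]+50,a[1]+40),6,zoff=z))
E
```

```text
t 13.6 pos [507.8 450.8  77.7] jaw -89.8 tilt 0.17 w 28.2 F [ 0.  -0.3 -1.1] j [ 0.96  0.6  -0.03  0.   -0.94  0.61]
d [ 0.0477  0.0026 -0.0012] w [ 0.21  0.08 -0.15] dist 0.048
```

View pics/c2.png

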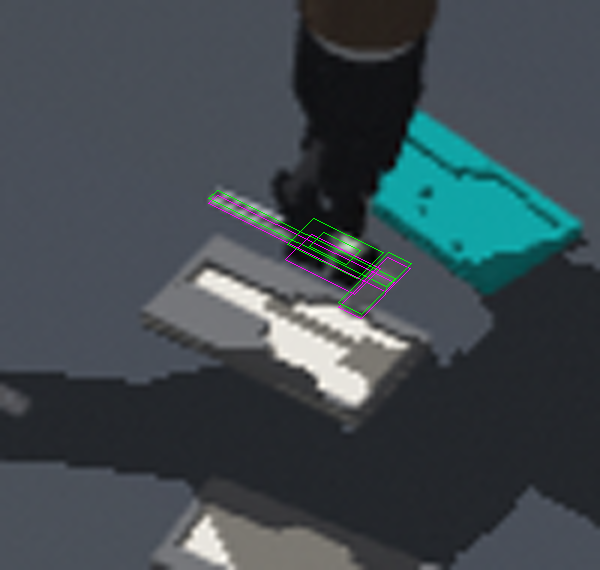

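View pics/c2t.png

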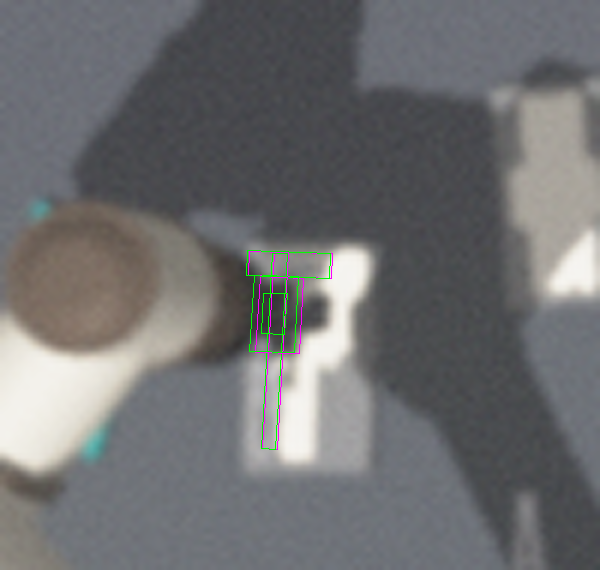

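arm_command([
  {"dx": 0.005, "dy": 0.0013, "dz": -0.001, "wx": 0.1, "wy": 0, "wz": -0.1, "gripper": 1},
  {"dx": 0.014, "dy": 0.0026, "dz": -0.001, "wx": 0.2, "wy": 0.1, "wz": -0.1, "gripper": 1},
  {"dx": 0.025, "dy": 0.0026, "dz": -0.001, "wx": 0.2, "wy": 0.1, "wz": -0.1, "gripper": 1},
  {"dx": 0.035, "dy": 0.0026, "dz": -0.001, "wx": 0.2, "wy": 0.1, "wz": -0.1, "gripper": 1},
  {"dx": 0.043, "dy": 0.0026, "dz": -0.001, "wx": 0.2, "wy": 0.1, "wz": -0.1, "gripper": 1},
  {"dx": 0.05, "dy": 0.0026, "dz": -0.001, "wx": 0.2, "wy": 0.1, "wz": -0.1, "gripper": 1},
  {"dx": 0.055, "dy": 0.0026, "dz": -0.001, "wx": 0.2, "wy": 0.1, "wz": -0.1, "gripper": 1},
  {"dx": 0.055, "dy": 0.0026, "dz": -0.001, "wx": 0.2, "wy": 0.1, "wz": -0.1, "gripper": 1},
])

```text
clock: 14.5
position: [508.6, 445.6, 22.3]
ee_rot: [-0.707, 0.001, 0.707, -0.001]
contact_force: [-0.5, 0.5, -0.9]
gripper_width: 27.4
```

```bash
python3 plan.py 509 448 12.3 -90
python3 - <<'E'
from fit import *
S=get_image("scene");a=proj(S,[[500,448,5]])[0].astype(int)
z=arm.read_state()["position"][2]-5.9
cv2.imwrite("pics/c3.png",overlay(S,"caliper",[512.2,448,0],(a[0]-50,a[1]-55,a[0]+50,a[1]+40),6,zoff=z))
E
```

```text
t 14.5 pos [508.6 445.6  22.3] jaw -90.1 tilt 0.16 w 27.4 F [-0.5  0.5 -0.9] j [ 0.96  0.66 -0.08  0.   -0.83  0.61]
d [ 0.01   -0.0025 -0.0005] w [-0.07  0.06 -0.15] dist 0.01
```

View pics/c3.png

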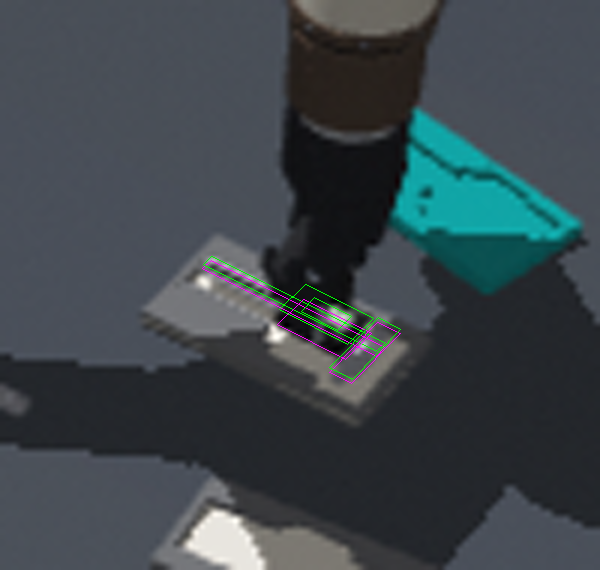

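arm_command([
  {"dx": 0.001, "dy": -0.0015, "dz": 0, "wx": 0, "wy": 0, "wz": -0.1, "gripper": 1},
  {"dx": 0.002, "dy": -0.0025, "dz": 0, "wx": 0, "wy": 0, "wz": -0.1, "gripper": 1},
  {"dx": 0.004, "dy": -0.0025, "dz": 0, "wx": 0, "wy": 0, "wz": -0.1, "gripper": 1},
  {"dx": 0.006, "dy": -0.0025, "dz": 0, "wx": 0, "wy": 0, "wz": -0.1, "gripper": 1},
  {"dx": 0.008, "dy": -0.0025, "dz": 0, "wx": 0, "wy": 0, "wz": -0.1, "gripper": 1},
  {"dx": 0.0095, "dy": -0.0025, "dz": 0, "wx": 0, "wy": 0, "wz": -0.1, "gripper": 1},
  {"dx": 0.0095, "dy": -0.0025, "dz": 0, "wx": 0, "wy": 0, "wz": -0.1, "gripper": 1},
  {"dx": 0.0095, "dy": -0.0025, "dz": 0, "wx": 0, "wy": 0, "wz": -0.1, "gripper": 1},
])

```text
clock: 15.35
position: [508.9, 448.4, 13.5]
ee_rot: [-0.707, 0.0, 0.707, 0.0]
contact_force: [-0.5, 0.0, -2.5]
gripper_width: 27.9
```

```bash
python3 plan.py 509 448 12 -90
```

```text
t 15.35 pos [508.9 448.4  13.5] jaw -90.1 tilt 0.02 w 27.9 F [-0.5  0.  -2.5] j [ 0.96  0.68 -0.08 -0.   -0.81  0.61]
d [ 0.0015  0.0004 -0.0002] w [-0.06  0.01 -0.01] dist 0.002
```

arm_command([
  {"dx": 0.0006, "dy": 0.0004, "dz": 0, "wx": 0, "wy": 0, "wz": 0, "gripper": 1},
  {"dx": 0.0012, "dy": 0.0004, "dz": 0, "wx": 0, "wy": 0, "wz": 0, "gripper": 1},
  {"dx": 0.0018, "dy": 0.0004, "dz": 0, "wx": 0, "wy": 0, "wz": 0, "gripper": 1},
  {"dx": 0.0018, "dy": 0.0004, "dz": 0, "wx": 0, "wy": 0, "wz": 0, "gripper": 1},
  {"dx": 0.0018, "dy": 0.0004, "dz": 0, "wx": 0, "wy": 0, "wz": 0, "gripper": 0.25},
  {"dx": 0.0018, "dy": 0.0004, "dz": 0, "wx": 0, "wy": 0, "wz": 0, "gripper": 0.2},
  {"dx": 0.0018, "dy": 0.0004, "dz": 0, "wx": 0, "wy": 0, "wz": 0, "gripper": 0.15},
  {"dx": 0.0018, "dy": 0.0004, "dz": 0, "wx": 0, "wy": 0, "wz": 0, "gripper": 0.13},
])

```text
clock: 16.15
position: [509.0, 448.0, 11.7]
ee_rot: [-0.707, 0.0, 0.707, 0.0]
contact_force: [-0.1, -0.8, -0.8]
gripper_width: 37.2
```

```bash
python3 plan.py 509 448 12 -90
```

```text
t 16.15 pos [509.  448.   11.7] jaw -90.1 tilt 0.0 w 37.2 F [-0.1 -0.8 -0.8] j [ 0.96  0.68 -0.09 -0.   -0.81  0.61]
d [-0.0003  0.     -0.    ] w [-0.06  0.    0.  ] dist 0.0
```

Released; lift, then on to the ring clamp.

arm_command([
  {"dx": -0.003, "dy": 0, "dz": 0, "wx": 0, "wy": 0, "wz": 0, "gripper": 0.13},
  {"dx": -0.01, "dy": 0, "dz": 0, "wx": 0, "wy": 0, "wz": 0, "gripper": 0.13},
  {"dx": -0.025, "dy": 0, "dz": 0, "wx": 0, "wy": 0, "wz": 0, "gripper": 0.13},
  {"dx": -0.045, "dy": 0, "dz": 0, "wx": 0, "wy": 0, "wz": 0, "gripper": 0},
  {"dx": -0.07, "dy": 0.003, "dz": 0, "wx": 0, "wy": 0, "wz": 0, "gripper": -0.4},
  {"dx": -0.09, "dy": 0.02, "dz": 0.002, "wx": 0, "wy": 0, "wz": 0, "gripper": -0.5},
  {"dx": -0.098, "dy": 0.05, "dz": 0.006, "wx": 0, "wy": 0, "wz": 0, "gripper": -0.5},
  {"dx": -0.098, "dy": 0.09, "dz": 0.012, "wx": 0, "wy": 0, "wz": 0, "gripper": -0.5},
])

```text
clock: 16.95
position: [498.0, 359.4, 113.1]
ee_rot: [0.709, 0.002, -0.705, -0.001]
contact_force: [-0.1, -0.4, -0.4]
gripper_width: 63.9
```

```bash
python3 plan.py 452.5 95 80 -91.5
```

```text
t 16.95 pos [498.  359.4 113.1] jaw -89.9 tilt 0.39 w 63.9 F [-0.1 -0.4 -0.4] j [ 0.89  0.47 -0.18  0.   -0.92  0.68]
d [0.0316 0.2645 0.046 ] w [ 1.56 -0.27  0.28] dist 0.27
```

arm_command([
  {"dx": 0, "dy": 0.03, "dz": 0.005, "wx": 0.5, "wy": 0, "wz": 0, "gripper": -0.5},
  {"dx": 0, "dy": 0.07, "dz": 0.012, "wx": 1, "wy": -0.1, "wz": 0.1, "gripper": -0.5},
  {"dx": 0.002, "dy": 0.115, "dz": 0.02, "wx": 1.5, "wy": -0.2, "wz": 0.2, "gripper": -0.5},
  {"dx": 0.008, "dy": 0.16, "dz": 0.028, "wx": 1.5, "wy": -0.3, "wz": 0.3, "gripper": -0.5},
  {"dx": 0.016, "dy": 0.2, "dz": 0.035, "wx": 1.5, "wy": -0.3, "wz": 0.3, "gripper": -0.5},
  {"dx": 0.024, "dy": 0.235, "dz": 0.041, "wx": 1.5, "wy": -0.3, "wz": 0.3, "gripper": -0.5},
  {"dx": 0.03, "dy": 0.257, "dz": 0.045, "wx": 1.5, "wy": -0.3, "wz": 0.3, "gripper": -0.5},
  {"dx": 0.0316, "dy": 0.2645, "dz": 0.046, "wx": 1.5, "wy": -0.3, "wz": 0.3, "gripper": -0.5},
])

```text
clock: 17.75
position: [451.7, 93.1, 80.8]
ee_rot: [-0.707, 0.01, 0.707, 0.01]
contact_force: [-0.1, 0.7, -0.3]
gripper_width: 63.7
```

```bash
python3 plan.py 452.5 95 8 -91.5
python3 - <<'E'
from fit import *
S=get_image("scene");T=get_image("top")
for n,d,bl in(("s",S,.5),("t",T,.9)):
    p,f,b=fit(d,"caliper",np.array([512.2,448,0]),zoff=6,blur=bl,m=4);print(p,f)
    cv2.imwrite(f"pics/cp{n}.png",overlay(d,"caliper",p,(b[0]-15,b[1]-15,b[2]+15,b[3]+15),6,zoff=6))
E
```

```text
t 17.75 pos [451.7  93.1  80.8] jaw -91.6 tilt 0.03 w 63.7 F [-0.1  0.7 -0.3] j [ 0.56  0.29 -0.58  0.   -0.7   0.99]
d [ 0.0728 -0.002  -0.0007] w [-0.07  0.02 -0.02] dist 0.073
[5.13660892e+02 4.51659540e+02 1.81805675e-01] 909.8535007565814
[ 5.15511028e+02  4.53770319e+02 -3.19944317e-02] 751.3481525615663
```

View pics/cps.png

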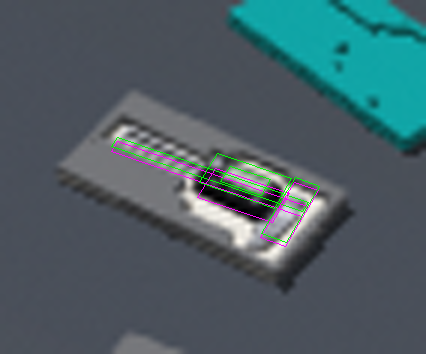

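arm_command([
  {"dx": 0.008, "dy": -0.001, "dz": 0, "wx": 0, "wy": 0, "wz": 0, "gripper": -0.5},
  {"dx": 0.022, "dy": -0.001, "dz": 0, "wx": 0, "wy": 0, "wz": 0, "gripper": -0.5},
  {"dx": 0.038, "dy": -0.001, "dz": 0, "wx": 0, "wy": 0, "wz": 0, "gripper": -0.5},
  {"dx": 0.053, "dy": -0.001, "dz": 0, "wx": 0, "wy": 0, "wz": 0, "gripper": -0.5},
  {"dx": 0.065, "dy": -0.001, "dz": 0, "wx": 0, "wy": 0, "wz": 0, "gripper": -0.4},
  {"dx": 0.072, "dy": -0.001, "dz": 0, "wx": 0, "wy": 0, "wz": 0, "gripper": -0.3},
  {"dx": 0.074, "dy": -0.001, "dz": 0, "wx": 0, "wy": 0, "wz": 0, "gripper": -0.2},
  {"dx": 0.074, "dy": -0.001, "dz": 0, "wx": 0, "wy": 0, "wz": 0, "gripper": -0.1},
])

```text
clock: 18.65
position: [453.4, 96.2, 6.9]
ee_rot: [0.707, -0.009, -0.707, -0.009]
contact_force: [-0.6, -0.2, 0.2]
gripper_width: 46.9
```

```bash
python3 plan.py 452.5 95 6 -91.5
python3 - <<'E'
from fit import *
S=get_image("scene");a=proj(S,[[452,95,5]])[0].astype(int)
cv2.imwrite("pics/k1.png",overlay(S,"ring_clamp",[452.5,95,-.026],(a[0]-50,a[1]-50,a[0]+50,a[1]+40),6))
E
```

```text
t 18.65 pos [453.4  96.2   6.9] jaw -91.5 tilt 0.07 w 46.9 F [-0.6 -0.2  0.2] j [ 0.56  0.43 -0.65  0.   -0.5   0.98]
d [0.0009 0.0012 0.0008] w [ 0.05 -0.07  0.02] dist 0.002
```

View pics/k1.png

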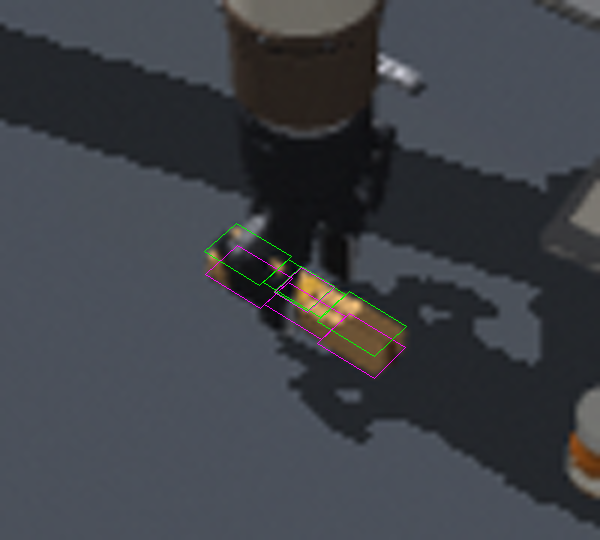

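arm_command([
  {"dx": 0, "dy": 0.001, "dz": 0.001, "wx": 0, "wy": 0, "wz": 0, "gripper": 0},
  {"dx": 0, "dy": 0.001, "dz": 0.001, "wx": 0, "wy": 0, "wz": 0, "gripper": 0.2},
  {"dx": 0, "dy": 0.001, "dz": 0.001, "wx": 0, "wy": 0, "wz": 0, "gripper": 0.4},
  {"dx": 0, "dy": 0.001, "dz": 0.001, "wx": 0, "wy": 0, "wz": 0, "gripper": 0.6},
  {"dx": 0, "dy": 0.001, "dz": 0.001, "wx": 0, "wy": 0, "wz": 0, "gripper": 1},
  {"dx": 0, "dy": 0.001, "dz": 0.001, "wx": 0, "wy": 0, "wz": 0, "gripper": 1},
  {"dx": 0, "dy": 0.001, "dz": 0.001, "wx": 0, "wy": 0, "wz": 0, "gripper": 1},
  {"dx": 0, "dy": 0.001, "dz": 0.001, "wx": 0, "wy": 0, "wz": 0, "gripper": 1},
])

```text
clock: 19.5
position: [452.6, 95.1, 7.9]
ee_rot: [0.708, -0.009, -0.706, -0.009]
contact_force: [-0.5, 0.0, 5.8]
gripper_width: 22.7
```

```bash
python3 plan.py 610 271 80 -82.8
```

```text
t 19.5 pos [452.6  95.1   7.9] jaw -91.5 tilt 0.14 w 22.7 F [-0.5  0.   5.8] j [ 0.56  0.42 -0.65  0.   -0.5   0.98]
d [-0.0716 -0.1799 -0.1531] w [-8.66 -0.13  0.03] dist 0.247
```

arm_command([
  {"dx": -0.004, "dy": 0, "dz": 0, "wx": 0, "wy": 0, "wz": 0, "gripper": 1},
  {"dx": -0.014, "dy": 0, "dz": 0, "wx": 0, "wy": 0, "wz": 0, "gripper": 1},
  {"dx": -0.03, "dy": 0, "dz": 0, "wx": 0, "wy": 0, "wz": 0, "gripper": 1},
  {"dx": -0.05, "dy": 0, "dz": 0, "wx": 0, "wy": 0, "wz": 0, "gripper": 1},
  {"dx": -0.07, "dy": -0.003, "dz": -0.003, "wx": 0, "wy": 0, "wz": 0, "gripper": 1},
  {"dx": -0.084, "dy": -0.02, "dz": -0.017, "wx": -1, "wy": 0, "wz": 0, "gripper": 1},
  {"dx": -0.086, "dy": -0.045, "dz": -0.038, "wx": -2, "wy": 0, "wz": 0, "gripper": 1},
  {"dx": -0.086, "dy": -0.075, "dz": -0.064, "wx": -4, "wy": 0, "wz": 0, "gripper": 1},
])

```text
clock: 20.3
position: [518.8, 168.9, 96.2]
ee_rot: [0.708, 0.017, -0.705, 0.015]
contact_force: [0.7, 0.4, -0.2]
gripper_width: 22.5
```

```bash
python3 plan.py 610 271 60 -82.8
```

```text
t 20.3 pos [518.8 168.9  96.2] jaw -87.4 tilt 0.27 w 22.5 F [ 0.7  0.4 -0.2] j [ 0.61  0.39 -0.37  0.   -0.81  1.  ]
d [ 0.0368 -0.0979 -0.0956] w [-4.64 -0.25  0.1 ] dist 0.142
```

arm_command([
  {"dx": 0, "dy": -0.025, "dz": -0.024, "wx": -1, "wy": 0, "wz": 0, "gripper": 1},
  {"dx": 0, "dy": -0.048, "dz": -0.046, "wx": -2, "wy": 0, "wz": 0, "gripper": 1},
  {"dx": 0.003, "dy": -0.068, "dz": -0.066, "wx": -3, "wy": -0.1, "wz": 0, "gripper": 1},
  {"dx": 0.01, "dy": -0.084, "dz": -0.082, "wx": -4, "wy": -0.2, "wz": 0, "gripper": 1},
  {"dx": 0.02, "dy": -0.094, "dz": -0.092, "wx": -4.6, "wy": -0.2, "wz": 0, "gripper": 1},
  {"dx": 0.03, "dy": -0.098, "dz": -0.0956, "wx": -4.6, "wy": -0.2, "wz": 0, "gripper": 1},
  {"dx": 0.0368, "dy": -0.098, "dz": -0.0956, "wx": -4.6, "wy": -0.2, "wz": 0, "gripper": 1},
  {"dx": 0.0368, "dy": -0.098, "dz": -0.0956, "wx": -4.6, "wy": -0.2, "wz": 0, "gripper": 1},
])

```text
clock: 21.1
position: [608.4, 269.8, 58.2]
ee_rot: [-0.705, -0.044, 0.707, -0.044]
contact_force: [0.1, -0.2, -1.2]
gripper_width: 22.3
```

```bash
python3 plan.py 610 271 15 -82.8
python3 - <<'E'
from fit import *
S=get_image("scene");a=proj(S,[[610,271,5]])[0].astype(int)
s=arm.read_state();z=s["position"][2]-7.9
cv2.imwrite("pics/k2.png",overlay(S,"ring_clamp",[s["position"][0],s["position"][1],.126],(a[0]-50,a[1]-55,a[0]+50,a[1]+40),6,zoff=z))
E
```

```text
t 21.1 pos [608.4 269.8  58.2] jaw -82.9 tilt 0.18 w 22.3 F [ 0.1 -0.2 -1.2] j [ 0.66  0.61 -0.08 -0.   -0.88  1.04]
d [ 0.0432 -0.001  -0.0019] w [-0.08  0.18  0.  ] dist 0.043
```

View pics/k2.png

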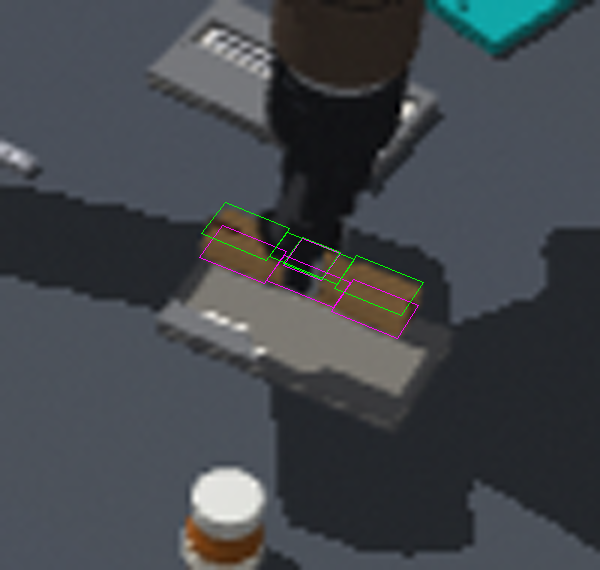

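arm_command([
  {"dx": 0.005, "dy": -0.0005, "dz": -0.001, "wx": 0, "wy": 0.1, "wz": 0, "gripper": 1},
  {"dx": 0.013, "dy": -0.0005, "dz": -0.001, "wx": 0, "wy": 0.2, "wz": 0, "gripper": 1},
  {"dx": 0.022, "dy": -0.0005, "dz": -0.001, "wx": 0, "wy": 0.2, "wz": 0, "gripper": 1},
  {"dx": 0.03, "dy": -0.0005, "dz": -0.001, "wx": 0, "wy": 0.2, "wz": 0, "gripper": 1},
  {"dx": 0.036, "dy": -0.0005, "dz": -0.001, "wx": 0, "wy": 0.2, "wz": 0, "gripper": 1},
  {"dx": 0.04, "dy": -0.0005, "dz": -0.001, "wx": 0, "wy": 0.2, "wz": 0, "gripper": 1},
  {"dx": 0.042, "dy": -0.0005, "dz": -0.001, "wx": 0, "wy": 0.2, "wz": 0, "gripper": 1},
  {"dx": 0.042, "dy": -0.0005, "dz": -0.001, "wx": 0, "wy": 0.2, "wz": 0, "gripper": 1},
])

```text
clock: 21.95
position: [609.8, 270.7, 16.9]
ee_rot: [0.706, 0.044, -0.705, 0.044]
contact_force: [-0.5, 0.3, -0.9]
gripper_width: 22.6
```

```bash
python3 plan.py 610 271 13.5 -82.8
```

```text
t 21.95 pos [609.8 270.7  16.9] jaw -82.9 tilt 0.11 w 22.6 F [-0.5  0.3 -0.9] j [ 0.66  0.66 -0.11  0.   -0.8   1.03]
d [ 0.0034 -0.0003 -0.0003] w [-0.07 -0.1   0.02] dist 0.003
```

arm_command([
  {"dx": 0.001, "dy": 0, "dz": 0, "wx": 0, "wy": -0.1, "wz": 0, "gripper": 1},
  {"dx": 0.002, "dy": 0, "dz": 0, "wx": 0, "wy": -0.1, "wz": 0, "gripper": 1},
  {"dx": 0.003, "dy": 0, "dz": 0, "wx": 0, "wy": -0.1, "wz": 0, "gripper": 1},
  {"dx": 0.003, "dy": 0, "dz": 0, "wx": 0, "wy": -0.1, "wz": 0, "gripper": 1},
  {"dx": 0.003, "dy": 0, "dz": 0, "wx": 0, "wy": -0.1, "wz": 0, "gripper": 0.4},
  {"dx": 0.003, "dy": 0, "dz": 0, "wx": 0, "wy": -0.1, "wz": 0, "gripper": 0.3},
  {"dx": 0.003, "dy": 0, "dz": 0, "wx": 0, "wy": -0.1, "wz": 0, "gripper": 0.25},
  {"dx": 0.003, "dy": 0, "dz": 0, "wx": 0, "wy": -0.1, "wz": 0, "gripper": 0.2},
])

```text
clock: 22.75
position: [609.8, 270.7, 14.0]
ee_rot: [0.706, 0.044, -0.706, 0.044]
contact_force: [0.7, 0.9, 0.3]
gripper_width: 34.0
```

```bash
python3 plan.py 610 271 13.5 -82.8
```

```text
t 22.75 pos [609.8 270.7  14. ] jaw -82.9 tilt 0.02 w 34.0 F [0.7 0.9 0.3] j [ 0.66  0.66 -0.11 -0.   -0.8   1.04]
d [ 0.0005 -0.0003 -0.0002] w [-0.07 -0.01  0.02] dist 0.001
```

arm_command([
  {"dx": -0.003, "dy": 0, "dz": 0, "wx": 0, "wy": 0, "wz": 0, "gripper": 0.2},
  {"dx": -0.01, "dy": 0, "dz": 0, "wx": 0, "wy": 0, "wz": 0, "gripper": 0.2},
  {"dx": -0.025, "dy": 0, "dz": 0, "wx": 0, "wy": 0, "wz": 0, "gripper": 0.2},
  {"dx": -0.045, "dy": 0, "dz": 0, "wx": 0, "wy": 0, "wz": 0, "gripper": 0},
  {"dx": -0.068, "dy": 0, "dz": 0, "wx": 0, "wy": 0, "wz": 0, "gripper": 0},
  {"dx": -0.084, "dy": 0, "dz": 0.01, "wx": 0, "wy": 0, "wz": 0, "gripper": 0},
  {"dx": -0.09, "dy": 0, "dz": 0.03, "wx": 0, "wy": 0, "wz": 0, "gripper": 0},
  {"dx": -0.09, "dy": 0, "dz": 0.06, "wx": 0, "wy": 0, "wz": 0, "gripper": 0},
])

```text
clock: 23.55
position: [551.7, 264.0, 106.9]
ee_rot: [0.708, 0.045, -0.704, 0.043]
contact_force: [-0.2, 0.6, -0.3]
gripper_width: 43.0
```

```bash
python3 plan.py 350.4 282.4 80 -85.2
```

```text
t 23.55 pos [551.7 264.  106.9] jaw -82.9 tilt 0.36 w 43.0 F [-0.2  0.6 -0.3] j [ 0.71  0.47 -0.19  0.   -0.9   0.98]
d [ 0.026  -0.0431  0.1976] w [ 2.3  -0.31  0.18] dist 0.204
```

arm_command([
  {"dx": 0, "dy": -0.006, "dz": 0.03, "wx": 0, "wy": 0, "wz": 0, "gripper": 0},
  {"dx": 0, "dy": -0.014, "dz": 0.065, "wx": 1, "wy": -0.1, "wz": 0.1, "gripper": 0},
  {"dx": 0.002, "dy": -0.022, "dz": 0.1, "wx": 2, "wy": -0.2, "wz": 0.1, "gripper": 0},
  {"dx": 0.008, "dy": -0.03, "dz": 0.135, "wx": 2.3, "wy": -0.3, "wz": 0.2, "gripper": 0},
  {"dx": 0.015, "dy": -0.036, "dz": 0.165, "wx": 2.3, "wy": -0.3, "wz": 0.2, "gripper": 0},
  {"dx": 0.022, "dy": -0.041, "dz": 0.186, "wx": 2.3, "wy": -0.3, "wz": 0.2, "gripper": 0},
  {"dx": 0.026, "dy": -0.043, "dz": 0.197, "wx": 2.3, "wy": -0.3, "wz": 0.2, "gripper": 0},
  {"dx": 0.026, "dy": -0.043, "dz": 0.1976, "wx": 2.3, "wy": -0.3, "wz": 0.2, "gripper": 0},
])

```text
clock: 24.35
position: [349.8, 282.5, 80.6]
ee_rot: [0.707, 0.03, -0.706, 0.03]
contact_force: [1.0, -0.9, 0.3]
gripper_width: 42.8
```

```bash
python3 plan.py 350.4 282.4 5 -85.2
python3 - <<'E'
from fit import *
S=get_image("scene");ims=[]
for n,x,y in(("foam_clamp",610,271),("foam_caliper",505,448)):
    a=proj(S,[[x,y,10]])[0].astype(int);b=(a[0]-35,a[1]-30,a[0]+35,a[1]+30)
    t=("ring_clamp",[610,271,.126]) if n=="foam_clamp" else("caliper",[512.2,448,0])
    ims+=[crop(S,b,5.5,"/tmp/x.png"),overlay(S,t[0],t[1],b,5.5,zoff=6)]
montage(ims,"pics/k3.png")
E
```

```text
t 24.35 pos [349.8 282.5  80.6] jaw -85.1 tilt 0.03 w 42.8 F [ 1.  -0.9  0.3] j [ 1.04  0.27 -0.61  0.   -0.69  0.61]
d [ 0.0756  0.0001 -0.0005] w [ 0.11 -0.03  0.01] dist 0.076
```

View pics/k3.png

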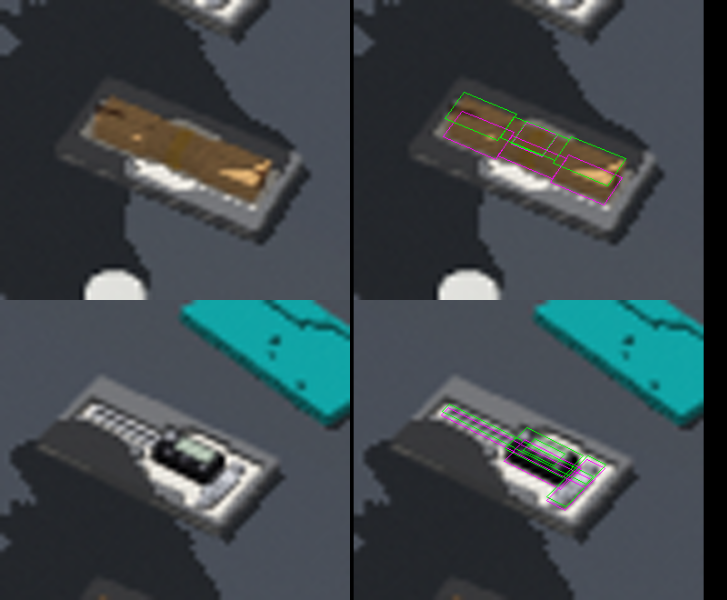

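arm_command([
  {"dx": 0.008, "dy": 0, "dz": 0, "wx": 0, "wy": 0, "wz": 0, "gripper": 0},
  {"dx": 0.022, "dy": 0, "dz": 0, "wx": 0, "wy": 0, "wz": 0, "gripper": 0},
  {"dx": 0.037, "dy": 0, "dz": 0, "wx": 0, "wy": 0, "wz": 0, "gripper": 0},
  {"dx": 0.051, "dy": 0, "dz": 0, "wx": 0, "wy": 0, "wz": 0, "gripper": 0},
  {"dx": 0.063, "dy": 0, "dz": 0, "wx": 0, "wy": 0, "wz": 0, "gripper": 0},
  {"dx": 0.072, "dy": 0, "dz": 0, "wx": 0, "wy": 0, "wz": 0, "gripper": 0},
  {"dx": 0.076, "dy": 0, "dz": 0, "wx": 0, "wy": 0, "wz": 0, "gripper": 0},
  {"dx": 0.076, "dy": 0, "dz": 0, "wx": 0, "wy": 0, "wz": 0, "gripper": 0},
])

```text
clock: 25.2
position: [351.1, 282.8, 4.2]
ee_rot: [0.707, 0.03, -0.706, 0.03]
contact_force: [0.3, 0.0, 0.1]
gripper_width: 42.8
```

```bash
python3 plan.py 350.4 282.4 4 -85.2
python3 - <<'E'
from fit import *
S=get_image("scene");a=proj(S,[[350,282,5]])[0].astype(int)
b=(a[0]-40,a[1]-40,a[0]+40,a[1]+35)
cv2.imwrite("pics/p1.png",np.hstack([crop(S,b,5,"/tmp/x.png"),overlay(S,"pliers",[350.4,282.4,.084],b,5)]))
E
```

```text
t 25.2 pos [351.1 282.8   4.2] jaw -85.2 tilt 0.05 w 42.8 F [0.3 0.  0.1] j [ 1.04  0.42 -0.68  0.   -0.47  0.61]
d [0.0002 0.0003 0.0007] w [ 0.05 -0.05 -0.01] dist 0.001
```

View pics/p1.png

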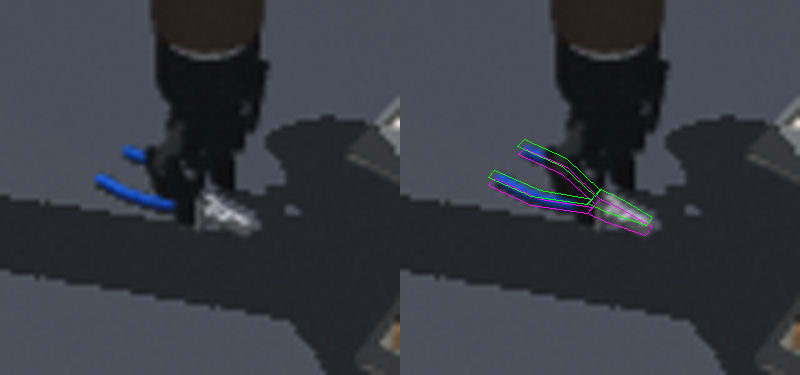

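arm_command([
  {"dx": 0, "dy": 0, "dz": -0.0015, "wx": 0, "wy": 0, "wz": 0, "gripper": 0.1},
  {"dx": 0, "dy": 0, "dz": -0.0015, "wx": 0, "wy": 0, "wz": 0, "gripper": 0.3},
  {"dx": 0, "dy": 0, "dz": -0.0015, "wx": 0, "wy": 0, "wz": 0, "gripper": 0.4},
  {"dx": 0, "dy": 0, "dz": -0.0015, "wx": 0, "wy": 0, "wz": 0, "gripper": 0.6},
  {"dx": 0, "dy": 0, "dz": -0.0015, "wx": 0, "wy": 0, "wz": 0, "gripper": 0.8},
  {"dx": 0, "dy": 0, "dz": -0.0015, "wx": 0, "wy": 0, "wz": 0, "gripper": 1},
  {"dx": 0, "dy": 0, "dz": -0.0015, "wx": 0, "wy": 0, "wz": 0, "gripper": 1},
  {"dx": 0, "dy": 0, "dz": -0.0015, "wx": 0, "wy": 0, "wz": 0, "gripper": 1},
])

```text
clock: 26.05
position: [352.7, 283.2, 5.3]
ee_rot: [0.707, 0.03, -0.706, 0.03]
contact_force: [-0.9, -1.4, 5.8]
gripper_width: 15.7
```

```bash
python3 plan.py 350.4 282.4 4 -85.2
```

```text
t 26.05 pos [352.7 283.2   5.3] jaw -85.1 tilt 0.11 w 15.7 F [-0.9 -1.4  5.8] j [ 1.04  0.42 -0.68  0.   -0.48  0.62]
d [0.0013 0.0006 0.0024] w [ 0.07 -0.1   0.05] dist 0.003
```

arm_command([
  {"dx": -0.003, "dy": 0, "dz": 0, "wx": 0, "wy": 0, "wz": 0, "gripper": 1},
  {"dx": -0.011, "dy": 0, "dz": 0, "wx": 0, "wy": 0, "wz": 0, "gripper": 1},
  {"dx": -0.025, "dy": 0, "dz": 0, "wx": 0, "wy": 0, "wz": 0, "gripper": 1},
  {"dx": -0.043, "dy": 0, "dz": 0, "wx": 0, "wy": 0, "wz": 0, "gripper": 1},
  {"dx": -0.063, "dy": 0, "dz": 0, "wx": 0, "wy": 0, "wz": 0, "gripper": 1},
  {"dx": -0.08, "dy": 0.005, "dz": -0.003, "wx": 0, "wy": 0, "wz": 0, "gripper": 1},
  {"dx": -0.09, "dy": 0.018, "dz": -0.011, "wx": 0, "wy": 0, "wz": 0, "gripper": 1},
  {"dx": -0.095, "dy": 0.04, "dz": -0.023, "wx": 0, "wy": 0, "wz": 0, "gripper": 1},
])

```text
clock: 26.85
position: [379.4, 246.2, 102.1]
ee_rot: [0.708, 0.032, -0.705, 0.03]
contact_force: [0.4, 0.0, -0.8]
gripper_width: 15.6
```

```bash
python3 plan.py 600.2 -276.5 80 -77.8
python3 - <<'E'
from fit import *
S=get_image("scene");a=proj(S,[[380,260,80]])[0].astype(int)
b=(a[0]-60,a[1]-50,a[0]+60,a[1]+40)
crop(S,b,5,"pics/p2.png")
T=get_image("top")
for q in((352,255),(428,262)): print(unproj(T,np.array(q)/1.5625,28))
E
```

```text
t 26.85 pos [379.4 246.2 102.1] jaw -85.0 tilt 0.3 w 15.6 F [ 0.4  0.  -0.8] j [ 0.94  0.24 -0.58  0.   -0.74  0.72]
d [ 0.021   0.54   -0.1742] w [-7.19 -0.24  0.18] dist 0.568
[[666.18172147 108.4769185   28.        ]]
[[ 653.39179011 -100.89078967   28.        ]]
```

View pics/p2.png

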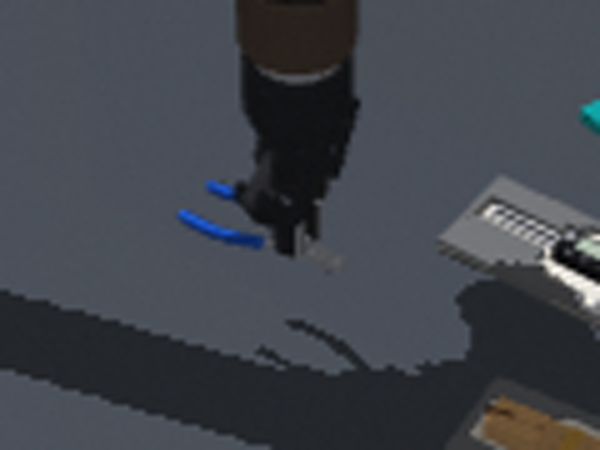

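arm_command([
  {"dx": 0, "dy": 0.034, "dz": -0.01, "wx": 0, "wy": 0, "wz": 0, "gripper": 1},
  {"dx": 0, "dy": 0.07, "dz": -0.022, "wx": -1, "wy": 0, "wz": 0, "gripper": 1},
  {"dx": 0, "dy": 0.108, "dz": -0.035, "wx": -2, "wy": -0.1, "wz": 0.1, "gripper": 1},
  {"dx": 0, "dy": 0.146, "dz": -0.047, "wx": -3, "wy": -0.2, "wz": 0.1, "gripper": 1},
  {"dx": 0, "dy": 0.184, "dz": -0.06, "wx": -4, "wy": -0.2, "wz": 0.1, "gripper": 1},
  {"dx": 0, "dy": 0.222, "dz": -0.072, "wx": -5, "wy": -0.2, "wz": 0.1, "gripper": 1},
  {"dx": 0, "dy": 0.26, "dz": -0.084, "wx": -6, "wy": -0.2, "wz": 0.1, "gripper": 1},
  {"dx": 0, "dy": 0.298, "dz": -0.096, "wx": -7, "wy": -0.2, "wz": 0.1, "gripper": 1},
])

```text
clock: 27.75
position: [500.1, -46.1, 101.1]
ee_rot: [-0.703, -0.073, 0.704, -0.072]
contact_force: [1.5, 1.3, -1.0]
gripper_width: 15.6
```

```bash
python3 plan.py 600.2 -276.5 80 -77.8
```

```text
t 27.75 pos [500.1 -46.1 101.1] jaw -78.2 tilt 0.05 w 15.6 F [ 1.5  1.3 -1. ] j [ 0.23  0.32 -0.46 -0.   -0.79  1.55]
d [ 0.021  0.246 -0.051] w [-0.41  0.04  0.02] dist 0.252
```

arm_command([
  {"dx": 0, "dy": 0.036, "dz": -0.007, "wx": 0, "wy": 0, "wz": 0, "gripper": 1},
  {"dx": 0, "dy": 0.075, "dz": -0.015, "wx": -0.4, "wy": 0, "wz": 0, "gripper": 1},
  {"dx": 0, "dy": 0.115, "dz": -0.024, "wx": -0.4, "wy": 0, "wz": 0, "gripper": 1},
  {"dx": 0.002, "dy": 0.155, "dz": -0.032, "wx": -0.4, "wy": 0, "wz": 0, "gripper": 1},
  {"dx": 0.006, "dy": 0.192, "dz": -0.04, "wx": -0.4, "wy": 0, "wz": 0, "gripper": 1},
  {"dx": 0.012, "dy": 0.222, "dz": -0.046, "wx": -0.4, "wy": 0, "wz": 0, "gripper": 1},
  {"dx": 0.018, "dy": 0.242, "dz": -0.05, "wx": -0.4, "wy": 0, "wz": 0, "gripper": 1},
  {"dx": 0.021, "dy": 0.246, "dz": -0.051, "wx": -0.4, "wy": 0, "wz": 0, "gripper": 1},
])

```text
clock: 28.55
position: [600.4, -278.0, 78.5]
ee_rot: [-0.702, -0.074, 0.704, -0.074]
contact_force: [0.1, 0.5, -1.5]
gripper_width: 15.6
```

```bash
python3 plan.py 600.2 -276.5 25 -77.8
python3 - <<'E'
from fit import *
S=get_image("scene");a=proj(S,[[590,-277,30]])[0].astype(int)
s=arm.read_state();z=s["position"][2]-5.3
b=(a[0]-40,a[1]-45,a[0]+40,a[1]+35)
cv2.imwrite("pics/p3.png",np.hstack([crop(S,b,5,"/tmp/x.png"),overlay(S,"pliers",[s["position"][0]-2.3,s["position"][1]-.5,.212],b,5,zoff=z)]))
E
```

```text
t 28.55 pos [ 600.4 -278.    78.5] jaw -78.0 tilt 0.12 w 15.6 F [ 0.1  0.5 -1.5] j [-0.19  0.58 -0.08 -0.   -0.92  1.97]
d [ 0.0535 -0.0014 -0.0003] w [-0.15  0.11  0.05] dist 0.054
```

View pics/p3.png

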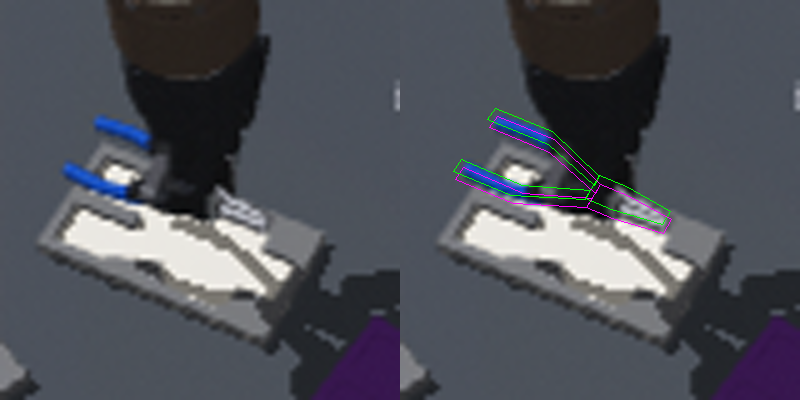

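arm_command([
  {"dx": 0.006, "dy": -0.0005, "dz": 0, "wx": 0, "wy": 0.1, "wz": 0, "gripper": 1},
  {"dx": 0.016, "dy": -0.0005, "dz": 0, "wx": 0, "wy": 0.1, "wz": 0, "gripper": 1},
  {"dx": 0.028, "dy": -0.0005, "dz": 0, "wx": 0, "wy": 0.1, "wz": 0, "gripper": 1},
  {"dx": 0.039, "dy": -0.0005, "dz": 0, "wx": 0, "wy": 0.1, "wz": 0, "gripper": 1},
  {"dx": 0.048, "dy": -0.0005, "dz": 0, "wx": 0, "wy": 0.1, "wz": 0, "gripper": 1},
  {"dx": 0.055, "dy": -0.0005, "dz": 0, "wx": 0, "wy": 0.1, "wz": 0, "gripper": 1},
  {"dx": 0.058, "dy": -0.0005, "dz": 0, "wx": 0, "wy": 0.1, "wz": 0, "gripper": 1},
  {"dx": 0.058, "dy": -0.0005, "dz": 0, "wx": 0, "wy": 0.1, "wz": 0, "gripper": 1},
])

```text
clock: 29.4
position: [599.5, -276.7, 19.7]
ee_rot: [-0.703, -0.075, 0.704, -0.074]
contact_force: [0.1, 0.1, -0.2]
gripper_width: 15.6
```

```bash
python3 plan.py 600.2 -276.5 12 -77.8
python3 - <<'E'
from fit import *
S=get_image("scene");a=proj(S,[[590,-277,20]])[0].astype(int)
s=arm.read_state();z=s["position"][2]-5.3
b=(a[0]-40,a[1]-45,a[0]+40,a[1]+35)
cv2.imwrite("pics/p4.png",np.hstack([crop(S,b,5,"/tmp/x.png"),overlay(S,"pliers",[s["position"][0]-2.3,s["position"][1]-.5,.212],b,5,zoff=z)]))
E
```

```text
t 29.4 pos [ 599.5 -276.7   19.7] jaw -77.9 tilt 0.14 w 15.6 F [ 0.1  0.1 -0.2] j [-0.19  0.64 -0.13 -0.   -0.8   1.97]
d [ 0.0077 -0.     -0.0008] w [-0.13  0.09  0.1 ] dist 0.008
```

View pics/p4.png

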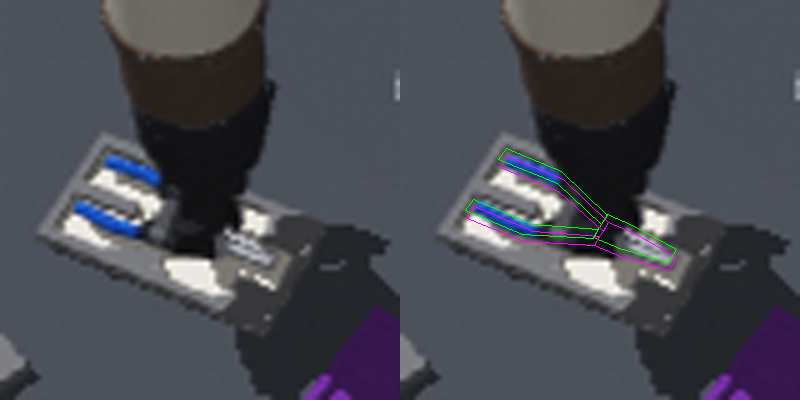

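Well lined up. Lower to about 11.5 mm and release to about 32 mm opening.

arm_command([
  {"dx": 0.002, "dy": 0, "dz": -0.0005, "wx": 0, "wy": 0.1, "wz": 0.1, "gripper": 1},
  {"dx": 0.004, "dy": 0, "dz": -0.0008, "wx": 0, "wy": 0.1, "wz": 0.1, "gripper": 1},
  {"dx": 0.006, "dy": 0, "dz": -0.0008, "wx": 0, "wy": 0.1, "wz": 0.1, "gripper": 1},
  {"dx": 0.0075, "dy": 0, "dz": -0.0008, "wx": 0, "wy": 0.1, "wz": 0.1, "gripper": 1},
  {"dx": 0.008, "dy": 0, "dz": -0.0008, "wx": 0, "wy": 0.1, "wz": 0.1, "gripper": 1},
  {"dx": 0.008, "dy": 0, "dz": -0.0008, "wx": 0, "wy": 0.1, "wz": 0.1, "gripper": 1},
  {"dx": 0.008, "dy": 0, "dz": -0.0008, "wx": 0, "wy": 0.1, "wz": 0.1, "gripper": 1},
  {"dx": 0.008, "dy": 0, "dz": -0.0008, "wx": 0, "wy": 0.1, "wz": 0.1, "gripper": 1},
])

```text
clock: 30.25
position: [600.6, -276.7, 12.3]
ee_rot: [0.704, 0.074, -0.703, 0.075]
contact_force: [-0.7, -0.3, -0.4]
gripper_width: 15.4
```

```bash
python3 plan.py 600.2 -276.5 11.5 -77.8
```

```text
t 30.25 pos [ 600.6 -276.7   12.3] jaw -77.9 tilt 0.06 w 15.4 F [-0.7 -0.3 -0.4] j [-0.19  0.65 -0.13  0.   -0.78  1.97]
d [ 0.0008 -0.0002  0.0004] w [-0.12 -0.06 -0.03] dist 0.001
```

arm_command([
  {"dx": 0.0008, "dy": 0, "dz": 0, "wx": 0, "wy": 0, "wz": 0, "gripper": 1},
  {"dx": 0.0008, "dy": 0, "dz": 0, "wx": 0, "wy": 0, "wz": 0, "gripper": 1},
  {"dx": 0.0008, "dy": 0, "dz": 0, "wx": 0, "wy": 0, "wz": 0, "gripper": 0.5},
  {"dx": 0.0008, "dy": 0, "dz": 0, "wx": 0, "wy": 0, "wz": 0, "gripper": 0.4},
  {"dx": 0.0008, "dy": 0, "dz": 0, "wx": 0, "wy": 0, "wz": 0, "gripper": 0.35},
  {"dx": 0.0008, "dy": 0, "dz": 0, "wx": 0, "wy": 0, "wz": 0, "gripper": 0.3},
  {"dx": 0.0008, "dy": 0, "dz": 0, "wx": 0, "wy": 0, "wz": 0, "gripper": 0.3},
  {"dx": 0, "dy": 0, "dz": 0, "wx": 0, "wy": 0, "wz": 0, "gripper": 0.3},
])

```text
clock: 31.05
position: [600.5, -276.6, 12.2]
ee_rot: [0.703, 0.074, -0.703, 0.075]
contact_force: [-0.6, 0.1, 0.3]
gripper_width: 29.8
```

arm_command([
  {"dx": -0.003, "dy": 0, "dz": 0, "wx": 0, "wy": 0, "wz": 0, "gripper": 0.3},
  {"dx": -0.01, "dy": 0, "dz": 0, "wx": 0, "wy": 0, "wz": 0, "gripper": 0.3},
  {"dx": -0.022, "dy": 0, "dz": 0, "wx": 0, "wy": 0, "wz": 0, "gripper": 0.3},
  {"dx": -0.04, "dy": 0, "dz": 0, "wx": 0, "wy": 0, "wz": 0, "gripper": 0.3},
  {"dx": -0.065, "dy": 0, "dz": 0, "wx": 0, "wy": 0, "wz": 0, "gripper": 0.3},
  {"dx": -0.095, "dy": 0, "dz": 0, "wx": 0, "wy": 0, "wz": 0, "gripper": 0.3},
  {"dx": -0.125, "dy": 0, "dz": 0.02, "wx": 0, "wy": 0, "wz": 0, "gripper": 0.3},
  {"dx": -0.14, "dy": 0, "dz": 0.06, "wx": 0, "wy": 0, "wz": 0, "gripper": 0.3},
])

```text
clock: 31.85
position: [544.6, -289.6, 156.3]
ee_rot: [0.706, 0.074, -0.7, 0.077]
contact_force: [-1.2, -0.3, -1.0]
gripper_width: 30.0
```

arm_command([
  {"dx": -0.003, "dy": -0.03, "dz": 0.03, "wx": 0, "wy": 0, "wz": 0, "gripper": 0.3},
  {"dx": -0.01, "dy": -0.06, "dz": 0.05, "wx": 0, "wy": 0, "wz": 0, "gripper": 0.3},
  {"dx": -0.02, "dy": -0.1, "dz": 0.065, "wx": 0, "wy": 0, "wz": 0, "gripper": 0.3},
  {"dx": -0.03, "dy": -0.14, "dz": 0.08, "wx": 0, "wy": 0, "wz": 0, "gripper": 0.3},
  {"dx": -0.04, "dy": -0.18, "dz": 0.095, "wx": 0, "wy": 0, "wz": 0, "gripper": 0.3},
  {"dx": -0.05, "dy": -0.21, "dz": 0.105, "wx": 0, "wy": 0, "wz": 0, "gripper": 0.3},
  {"dx": -0.055, "dy": -0.23, "dz": 0.11, "wx": 0, "wy": 0, "wz": 0, "gripper": 0.3},
  {"dx": -0.055, "dy": -0.23, "dz": 0.11, "wx": 0, "wy": 0, "wz": 0, "gripper": 0.3},
])

```text
clock: 32.65
position: [387.5, -86.6, 211.5]
ee_rot: [0.707, 0.075, -0.698, 0.078]
contact_force: [0.5, -0.1, 0.5]
gripper_width: 29.8
```

```bash
python3 plan.py
python3 - <<'E'
from fit import *
S=get_image("scene");T=get_image("top")
cv2.imwrite("pics/end.png",cv2.resize(S["img"][:,:,::-1],(800,600),interpolation=cv2.INTER_CUBIC))
ims=[]
for t,p in(("pliers",[597.9,-277,.212]),("caliper",[512.2,448,0]),("ring_clamp",[610,271,.126]),("loupe",[513.6,-438.7,0])):
  for d in(S,T):
    a=proj(d,[[p[0]-10,p[1],10]])[0].astype(int);b=(a[0]-32,a[1]-28,a[0]+32,a[1]+28)
    ims+=[crop(d,b,3,"/tmp/x.png"),overlay(d,t,p,b,3,zoff=6)]
montage(ims,"pics/endm.png")
d0=np.load("seg.npy",allow_pickle=True).item()
for q in("jar","dish"):
    for c in("scene","top"): print(q,c,d0[c,q][0]["extent"],[x["extent"] for x in models.cut_out(c,q)][:1])
E
```

```text
t 32.65 pos [387.5 -86.6 211.5] jaw -77.6 tilt 0.75 w 29.8 F [ 0.5 -0.1  0.5] j [ 0.2  -0.01 -0.55  0.01 -1.02  1.59]
jar scene [285.6, 173.5, 300.3, 192.8] [[283.9, 174.2, 299.7, 190.6]]
jar top [220.1, 160.0, 229.2, 168.7] [[223.1, 160.6, 228.7, 167.7]]
dish scene [242.0, 211.7, 267.6, 232.1] [[242.1, 212.5, 269.7, 229.4]]
dish top [267.5, 160.9, 282.3, 175.8] [[266.8, 159.6, 283.6, 176.0]]
```

View pics/end.png

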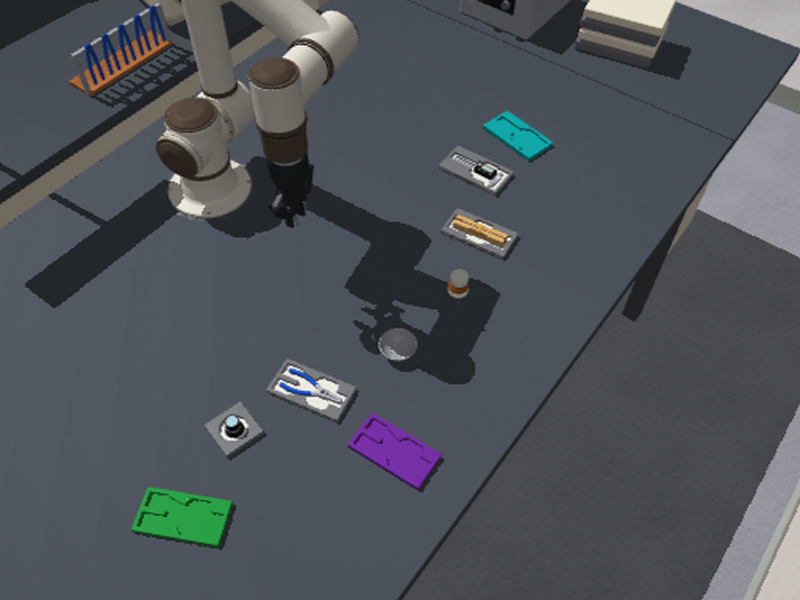

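View pics/endm.png

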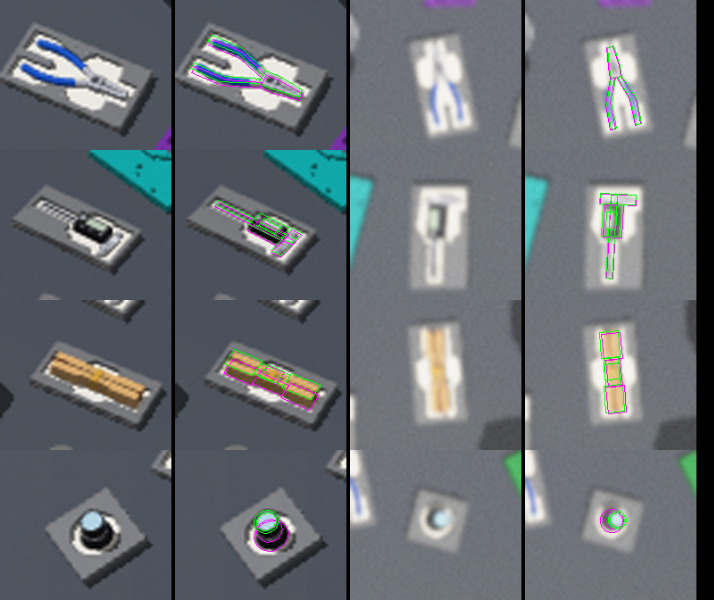

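arm_command([
  {"dx": 0, "dy": 0, "dz": 0, "wx": 0, "wy": 0, "wz": 0, "gripper": 0.3},
  {"dx": 0, "dy": 0, "dz": 0, "wx": 0, "wy": 0, "wz": 0, "gripper": 0.3},
  {"dx": 0, "dy": 0, "dz": 0, "wx": 0, "wy": 0, "wz": 0, "gripper": 0.3},
  {"dx": 0, "dy": 0, "dz": 0, "wx": 0, "wy": 0, "wz": 0, "gripper": 0.3},
  {"dx": 0, "dy": 0, "dz": 0, "wx": 0, "wy": 0, "wz": 0, "gripper": 0.3},
  {"dx": 0, "dy": 0, "dz": 0, "wx": 0, "wy": 0, "wz": 0, "gripper": 0.3},
  {"dx": 0, "dy": 0, "dz": 0, "wx": 0, "wy": 0, "wz": 0, "gripper": 0.3},
  {"dx": 0, "dy": 0, "dz": 0, "wx": 0, "wy": 0, "wz": 0, "gripper": 0.3},
])

```text
clock: 33.75
position: [388.2, -88.5, 209.2]
ee_rot: [0.706, 0.073, -0.701, 0.076]
contact_force: [-0.1, 0.0, -0.3]
gripper_width: 29.8
```

```bash
python3 -c "
from bench import arm
print(arm.job_done(), arm.read_state()['clock'])"
```

```text
the job is handed in; nothing more can be done
the job is handed in; nothing more can be done
```

All four tools are back in their own grey recesses, and I handed the job in at about 34 s with the arm clear and the gripper empty. I placed them in the order loupe, caliper, ring clamp, pliers, lowering each close to the recess floor before letting go.

- **Placement:** in the final pictures from both cameras, each tool's outline matches its target pose within a few millimetres and points the right way. The caliper and pliers jaws point the same way as their slots.
- **Jar and dish:** they stand where they were to within about 3 pixels, roughly detector noise. I left the green, purple and turquoise look-alikes alone.
- **One check that disagreed:** the automatic pose fit failed for the caliper once it lay in its recess. It gave 0.18 rad from one camera and -0.03 rad from the other, because the white floor confused it. I judged the caliper by the overlay picture instead, and it matched.
- **Not measured:** whether the tools lie level and at exactly the right height was only judged from the pictures and the heights at which I let go.

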